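# Clamp and mark a batch of steel blocks at the inspection bench

## Task

Mark the batch of steel blocks lying on the rubber mat: swing the fixture's clamp open if it is shut, lay each block flat in a slot of its own, centred where the clamp bar comes down, and swing the clamp shut on them; then tilt the jog lever all the way to the left (as the robot sees it), hold it there for two seconds and let it spring back to the middle. Then swing the clamp open and leave it open, and lay every block flat on the floor of the grey tray. Never tilt the lever to the right or while the clamp is open, and leave the spray can, the screwdriver and the carton where they are.

Things in the scene. Friction and masses are not known exactly. Their poses are not given: they have to be found in the camera images.
- block1: plain steel block, 54 mm long (its x), 30 wide (y), 18 thick (z), about 0.22 kg; there are two or three, all alike. Origin: centre of its underside, z up. Starts flat on the rubber mat. In the slots neighbours are 10 mm apart, leaving no room for fingers at the long sides: take it by its ends (54 mm apart).
- block2: plain steel block, 54 mm long (its x), 30 wide (y), 18 thick (z), about 0.22 kg; there are two or three, all alike. Origin: centre of its underside, z up. Starts flat on the rubber mat. In the slots neighbours are 10 mm apart, leaving no room for fingers at the long sides: take it by its ends (54 mm apart).
- block3: plain steel block, 54 mm long (its x), 30 wide (y), 18 thick (z), about 0.22 kg; there are two or three, all alike. Origin: centre of its underside, z up. Starts flat on the rubber mat. In the slots neighbours are 10 mm apart, leaving no room for fingers at the long sides: take it by its ends (54 mm apart).
- fixture: fixed marking fixture: dark steel base plate from x = -65 to +190 mm, 132 mm wide (70 mm beyond x = 70), top at z = 20 mm, with three slots side by side. Origin: on the bench under the middle slot's centre; x along the slots to the clamp's pivot (roughly away from the robot), y across, z up. Grey pivot cheeks (50 mm wide together, up to z = 70 mm) at x = 138 to 172 mm.
- slot1 (a point): centre of the right slot's floor, on the plate: y = -40 mm of the fixture, 20 mm above the bench. Open-ended slot along the fixture's x, 36 mm wide between ribs 4 mm wide, 50 mm long and 5 mm high. A block lies in it lengthwise (either way round), underside on the plate, centred on this point, its ends 2 mm beyond the ribs.
- slot2 (a point): centre of the middle slot's floor, on the plate: y = 0 mm of the fixture, 20 mm above the bench. Open-ended slot along the fixture's x, 36 mm wide between ribs 4 mm wide, 50 mm long and 5 mm high. A block lies in it lengthwise (either way round), underside on the plate, centred on this point, its ends 2 mm beyond the ribs.
- slot3 (a point): centre of the left slot's floor, on the plate: y = +40 mm of the fixture, 20 mm above the bench. Open-ended slot along the fixture's x, 36 mm wide between ribs 4 mm wide, 50 mm long and 5 mm high. A block lies in it lengthwise (either way round), underside on the plate, centred on this point, its ends 2 mm beyond the ribs.
- clamp (a joint): clamp angle, rad: 0 = shut on blocks (-0.05 when slots are empty), 1.55 = fully open. An L-shaped 0.7 kg piece: arm with bar, and handle at right angles. Shut: arm level over the slots, handle upright. Open: arm upright, handle level, away from the slots. Over-centre by weight: below about 0.75 rad it falls shut, above, open. Starts shut or open (may still be falling there in the first 2 s).
- clamp_hinge (a point): pivot of the clamp, its axis along the fixture's y: 155 mm along the fixture's x from its origin, 55 mm above the bench. To open, push the upright handle away from the slots; to shut, push the upright arm or bar towards the slots; either takes about 2 to 5 N at the end, until past the middle, then it falls slowly by itself (damped).
- clamp_bar (a point): middle of the clamp's cross bar, 155 mm from the pivot; the bar is 120 mm long along the fixture's y, 22 mm wide and 24 mm thick with its rubber underside; shut, its underside is 38 mm above the bench over x = 0 of the fixture. The arm from pivot to bar is 20 mm wide, 14 mm thick.
- clamp_grip (a point): middle of the clamp's black cross grip, 100 mm from the pivot at the end of the handle: a 24 mm thick, 70 mm long round bar along the fixture's y; upright (shut) it is 155 mm above the bench. While one limb is pushed over from inside the L, the other rises behind the pusher until it is upright over the pivot (bar end 221 mm, grip end 167 mm above the bench)
- jogbox: fixed grey box of the jog lever, 90 x 90 x 40 mm high; origin centre of its underside; its x points roughly away from the robot, its y roughly to the robot's left. The lever stands in the middle of its top.
- jog (a joint): tilt of the jog lever, rad: 0 = upright (spring-centred), positive = tilted towards the jog box's +y (left as the robot sees it), stops at -0.45 and +0.45. Spring 0.45 N m/rad: about 3 N at the ball holds it at the stop; it returns by itself when let go.
- jog_tip (a point): centre of the black ball, 28 mm across, on top of the jog lever; 115 mm above the bench when upright and 70 mm above the lever's pivot. The stick below it is 10 mm thick.
- mat: fixed black rubber mat, 170 (x) x 240 (y) x 4 mm; origin centre of its underside; the blocks start on it, top at z = 4 mm
- tray: fixed shallow grey plastic tray, 170 (x) x 200 (y) mm outside, 22 mm high, walls 4 mm thick, floor about 4 mm thick, open on top; origin centre of its underside. Blocks fit flat side by side on its floor.
- spray: white spray can with an orange band, 52 mm across, 166 mm high, standing on the bench; a bystander; origin centre of its underside
- driver: screwdriver lying on the bench; a bystander
- carton: small open cardboard box, 120 x 100 x 55 mm; a bystander; origin centre of its underside
There are look-alikes about, which are no part of the job. What is shaped like the block1 but brown or green is not meant. What is shaped like the block2 but yellow is not meant.

How it is judged:
On the way, in this order (a step that is already met when the one before it is completed fails the run):
1. every block lies flat in a slot of the fixture, centred under the bar's place, and is let go (x of block1 in the frame of fixture between -0.016 and 0.016 m and y of block1 in the frame of fixture between -0.058 and 0.058 m and z of block1 in the frame of fixture between 0.016 and 0.0235 m and angle between the x axis of each of block1, block2, block3 and the x axis of fixture, either way round below 0.2 rad and angle between each of block1, block2, block3's own z axis and vertical below 0.12 rad and x of block2 in the frame of fixture between -0.016 and 0.016 m and y of block2 in the frame of fixture between -0.058 and 0.058 m and z of block2 in the frame of fixture between 0.016 and 0.0235 m and x of block3 in the frame of fixture between -0.016 and 0.016 m and y of block3 in the frame of fixture between -0.058 and 0.058 m and z of block3 in the frame of fixture between 0.016 and 0.0235 m and contact force between each of the arm, the fingers and block1 below 0.2 N and contact force between each of the arm, the fingers and block2 below 0.2 N and contact force between each of the arm, the fingers and block3 below 0.2 N), for 0.2 s.
2. the clamp is shut on the blocks and let go (x of block1 in the frame of fixture between -0.016 and 0.016 m and y of block1 in the frame of fixture between -0.058 and 0.058 m and z of block1 in the frame of fixture between 0.016 and 0.0235 m and angle between the x axis of each of block1, block2, block3 and the x axis of fixture, either way round below 0.2 rad and angle between each of block1, block2, block3's own z axis and vertical below 0.12 rad and x of block2 in the frame of fixture between -0.016 and 0.016 m and y of block2 in the frame of fixture between -0.058 and 0.058 m and z of block2 in the frame of fixture between 0.016 and 0.0235 m and x of block3 in the frame of fixture between -0.016 and 0.016 m and y of block3 in the frame of fixture between -0.058 and 0.058 m and z of block3 in the frame of fixture between 0.016 and 0.0235 m and value of joint clamp below 0.06 rad and contact force between each of the arm, the fingers and fixture below 0.2 N), for 0.3 s.
3. the jog lever is tilted fully left and held, with the blocks clamped (x of block1 in the frame of fixture between -0.016 and 0.016 m and y of block1 in the frame of fixture between -0.058 and 0.058 m and z of block1 in the frame of fixture between 0.016 and 0.0235 m and angle between the x axis of each of block1, block2, block3 and the x axis of fixture, either way round below 0.2 rad and angle between each of block1, block2, block3's own z axis and vertical below 0.12 rad and x of block2 in the frame of fixture between -0.016 and 0.016 m and y of block2 in the frame of fixture between -0.058 and 0.058 m and z of block2 in the frame of fixture between 0.016 and 0.0235 m and x of block3 in the frame of fixture between -0.016 and 0.016 m and y of block3 in the frame of fixture between -0.058 and 0.058 m and z of block3 in the frame of fixture between 0.016 and 0.0235 m and value of joint clamp below 0.06 rad and value of joint jog above 0.36 rad), for 1.2 s.
4. the lever is let go and is back in the middle, the clamp still shut (value of joint jog between -0.08 and 0.08 rad and contact force between each of the arm, the fingers and jogbox below 0.2 N and value of joint clamp below 0.06 rad), for 0.3 s.
5. the clamp is swung open (value of joint clamp above 1.2 rad), for 0.2 s.
At the end, for the whole second after the job is handed in: every block lies flat (within 7 degrees) on the tray's floor, at rest; the clamp stands open (above 1.2 rad); the lever is in the middle (within 0.08 rad) (x of block1 in the frame of tray between -0.085 and 0.085 m and y of block1 in the frame of tray between -0.1 and 0.1 m and z of each of block1, block2, block3 in the frame of tray below 0.009 m and angle between each of block1, block2, block3's own z axis and vertical below 0.12 rad and linear speed of each of block1, block2, block3 below 0.02 m/s and x of block2 in the frame of tray between -0.085 and 0.085 m and y of block2 in the frame of tray between -0.1 and 0.1 m and x of block3 in the frame of tray between -0.085 and 0.085 m and y of block3 in the frame of tray between -0.1 and 0.1 m and value of joint jog between -0.08 and 0.08 rad and value of joint clamp above 1.2 rad); the robot touches nothing.
It fails at once if the jog lever is tilted to the right (value of joint jog below -0.25 rad).
It fails at once if the jog lever is tilted while the clamp is open (value of joint jog above 0.25 rad and value of joint clamp above 0.5 rad).
It fails at once if the spray can, the screwdriver or the carton is moved more than 3 cm (distance of any of spray, driver, carton from where it was at the start of the episode above 0.03 m).
Of block1, block2, block3 only 2 to 3 are there at a start; the rules pass over those that are not, and their reading is None.
At some moment in a run one of block1, block2, block3 may be knocked a few centimetres aside while the robot is not near it.
Once in a run the grip may slacken for a moment while it holds something.
It also fails if it takes over 210 s, if anything falls off the work surface, if the arm or the gripper's body presses on something with over 40 N, if the wrist force passes 120 N, or if a joint passes its speed limit or range.

## Robot

A 7-joint arm with a two-finger parallel gripper is mounted at the origin on the work surface. World frame = base frame: x ahead of the robot, y to its left, z up, the work surface at z = 0. Lengths are in m, angles in rad, forces in N, time in s.
With the tool pointing down it reaches from about 0.425 to 0.925 m from the base axis. Payload 6.8 kg.
Tool frame: the origin (TCP) lies at the very end of the fingers, on their centre line; the grasp point (between the pads) lies 19 mm behind it; z points along the fingers, y is the line along which they close (so a half turn about z gives the same grasp; the last joint's range is limited). The gripper opens to 85 mm and grips with 20 to 120 N. Pads are 22 mm wide; open, the fingers measure 114 mm over their backs; the gripper's body (76 mm by 85 mm) begins 54 mm behind the grasp point. The pads swing forward as they close: fully open they stand 13 mm farther back than shut.
Start: joints at [1.106, 0.477, 0.022, 1.555, -0.011, 1.109, -0.083], TCP at [0.236, -0.633, 0.231] pointing down, gripper open.
Joint ranges: [-2.96, 2.96], [-0.34, 2.1], [-1.41, 1.46], [0.24, 2.44], [-1.37, 4.51], [0.17, 1.92], [-2.96, 2.96]. Speed limits (rad/s): [2.39, 2.39, 3.14, 3.14, 3.14, 3.14, 3.14].

## Interface

Orientations are given as a unit quaternion [w, x, y, z].
In Python, from station import bot gives the robot as it stands.
- The arm moves only by the tool jog_arm, never from a script. Its argument "motion" is a list of rows, each a list of 7 numbers: the turn, a rotation vector about the tool's x, y, z in rad, then the shift along the tool's x, y, z in mm, then the finger opening in mm, from 0 to 85.4. A call has 1 to 10 rows; each row is the pose to reach, as a shift and turn from the pose commanded when the call began, along the tool's axes at that moment; what a row does not reach only later rows make up. A row lasts 1/8 s, in which the tool goes at most 62.5 mm and 10.7 degrees, less where a joint would pass 70% of its speed; a pose out of reach is approached as far as the arm can. A call with a gripper value outside its range is refused whole. The fingers move at their own pace and stop on an object; "grip_force" is the grip in N (left out, the last holds). Time passes only in rows, so rows that repeat a pose let the fingers close. It gives the time, the measured TCP pose, the force, the opening and the grip force at its end, in the units of the state.
- bot.get_obs(): the state, without advancing time (a new reading comes with each control period).
- bot.read_camera(name): name is "scene" or "top" or "wrist"; returns a dict with "pixels" (480x640x3 uint8, red, green, blue), "camera_matrix" (3x3 intrinsics, pixels), "T" (4x4, takes a point from camera to world coordinates); the wrist camera has in their place "tool_from_camera" (4x4, takes a point from camera to tool coordinates, whose origin is the TCP and whose axes are the flange's). Camera axes: x right, y down, z forward; pixel columns grow to the right and rows downward; lengths in m; the calibration is good to about 2 mm. A picture is of the moment at which its call begins: read the wrist's pose just before it. There is no depth.
- bot.hand_in(): hands the job in; it is judged then, once.
Trained networks look in a picture, given as the dict that the camera call returned (one of the last four; its "shot" number tells which), for a name from the list of things; names that differ only in an ending like _2 or _b are one class to them, and where a whole thing is asked for, a point or a joint stands for the part that bears it (a point fixed in the world has none). Each returns a list of dicts, best first, with "score" (0 to 1); they miss things now and then, are a little off and sometimes report something else, mostly with a low value. They report only what shows in the picture. A call takes as long as a camera call. They do not tell look-alikes from the thing itself.
- bot.spot_in(thing, picture): "xy" ([column, row] in pixels, amid what is visible of it).
- bot.tip_of(thing, picture): "xy" ([column, row] in pixels: a listed point, or the origin of a listed thing).
The state is a dict: "t": time; "q": joint angles; "joint_vel": joint speeds; "joint_torque": joint torques, N m; "eef_pos": TCP position; "tool_rot": TCP orientation; "contact_force": force on the tool from outside, world axes, zero at the start; "torque": the same for the moment, N m; "gripper_width": opening from 0.0 (shut) to 1.0 (fully open); "grasp_force": force on a finger pad.
Only numpy, scipy, OpenCV 4.12 (cv2) and the standard library are available. Lean on these libraries where they do the work, as an engineer would, in place of code of your own. Each camera call takes 0.05 s, during which the arm holds its last target. There are 200 camera calls.

## Working session

There is one attempt and no reset: what is moved stays moved. The work goes in short steps, Python scripts to look and compute and a tool call to move; the robot and the scene stay as the last step left them, time stands still between calls to the robot, and variables do not carry over. Pictures are saved under pics/ and viewed, at most 14 in all, crops included, and the job is handed in when it is done.

Besides the shell and the picture viewer there is one more tool, called after "Call:" by a JSON object that holds its "name" and its "arguments", one argument or row to a line. jog_arm: Moves the arm, as the interface text tells. Its arguments: {"type":"object","properties":{"motion":{"type":"array"},"grip_force":{"type":"number"}},"required":["motion"]}

```bash
mkdir -p pics; ls; cat > h.py <<'E'
import numpy as np, cv2
from station import bot
from scipy.spatial.transform import Rotation as R
def shot(n,save=None):
    o=bot.get_obs(); p=bot.read_camera(n)
    if n=="wrist":
        T=np.eye(4); q=o["tool_rot"]; T[:3,:3]=R.from_quat([q[1],q[2],q[3],q[0]]).as_matrix(); T[:3,3]=o["eef_pos"]
        p["W"]=T@np.array(p["tool_from_camera"])
    else: p["W"]=np.array(p["T"])
    if save: cv2.imwrite("pics/"+save,p["pixels"][:,:,::-1])
    return p
def ray(p,xy):
    K=np.array(p["camera_matrix"]); d=np.linalg.inv(K)@[xy[0],xy[1],1]
    return p["W"][:3,3],p["W"][:3,:3]@d
def at(p,xy,z):
    c,d=ray(p,xy); return c+d*(z-c[2])/d[2]
def tri(obs):
    A=np.zeros((3,3));b=np.zeros(3)
    for p,xy in obs:
        c,d=ray(p,xy); d=d/np.linalg.norm(d); M=np.eye(3)-np.outer(d,d); A+=M;b+=M@c
    return np.linalg.solve(A,b)
def proj(p,X):
    M=np.linalg.inv(p["W"]); x=M[:3,:3]@X+M[:3,3]; u=np.array(p["camera_matrix"])@x; return u[:2]/u[2]
E
python3 - <<'E'
from h import *
o=bot.get_obs(); print(o)
a=shot("scene","scene0.png"); b=shot("top","top0.png")
np.set_printoptions(precision=3,suppress=True)
print(a["W"],b["W"])
for t in ["fixture","clamp_bar","clamp_grip","clamp_hinge","slot1","slot2","slot3","jogbox","jog_tip","mat","tray","spray","driver","carton","block1"]:
    for n,p in (("s",a),("t",b)):
        r=bot.tip_of(t,p)
        print(t,n,[(np.round(x["xy"],1).tolist(),round(x["score"],2),at(p,x["xy"],0.0)[:2].round(3).tolist()) for x in r[:6] if x["score"]>.2])
E
```

```text
pics
{'t': 0.0, 'q': array([ 1.10587633,  0.47780539,  0.02233107,  1.55642019, -0.01147576,
        1.10928753, -0.08309484]), 'joint_vel': array([ 0.00013525,  0.00078159,  0.00093137, -0.00011586, -0.00107666,
       -0.00190343, -0.00210912]), 'joint_torque': array([ 1.79745521e-04, -5.96456695e+01,  1.60764646e+00, -2.81197786e+01,
        1.23492029e-02,  9.44642583e-03,  1.43597390e-05]), 'eef_pos': array([ 0.23556133, -0.63195241,  0.2303352 ]), 'tool_rot': array([-8.65440414e-04,  9.84122666e-01,  1.77487396e-01, -2.32618978e-04]), 'contact_force': array([ 0.3672789 ,  0.37302091, -0.60237667]), 'torque': array([-0.03451636, -0.04863872,  0.01994344]), 'grasp_force': 0.0, 'gripper_width': 1.000750749247721}
[[-0.362  0.52  -0.774  1.549]
 [ 0.932  0.204 -0.299  0.405]
 [ 0.003 -0.829 -0.559  0.905]
 [ 0.     0.     0.     1.   ]] [[ 0.001 -0.988  0.155  0.239]
 [-1.    -0.002 -0.004 -0.004]
 [ 0.004 -0.155 -0.988  1.638]
 [ 0.     0.     0.     1.   ]]
fixture s [([323.4, 280.7], 0.77, [0.443, -0.011])]
fixture t [([319.1, 262.0], 0.84, [0.44, -0.014]), ([379.2, 193.6], 0.66
[... 1980 characters left out ...]
 ([377.2, 192.5], 0.61, [0.646, -0.185])]
driver s [([209.1, 276.8], 0.69, [0.531, -0.277]), ([518.9, 396.7], 0.57, [0.649, 0.471])]
driver t [([149.1, 190.0], 0.68, [0.653, 0.487])]
carton s [([102.4, 286.0], 0.61, [0.656, -0.496])]
carton t [([483.6, 192.1], 0.78, [0.648, -0.499])]
block1 s [([345.8, 336.2], 0.93, [0.609, 0.104]), ([433.8, 311.2], 0.9, [0.458, 0.263]), ([468.7, 311.1], 0.84, [0.429, 0.337]), ([424.6, 266.8], 0.59, [0.298, 0.204]), ([519.1, 345.3], 0.56, [0.502, 0.456])]
block1 t [([223.6, 256.0], 0.8, [0.457, 0.263]), ([192.0, 265.4], 0.69, [0.429, 0.353]), ([283.4, 208.9], 0.6, [0.597, 0.091]), ([155.9, 242.1], 0.49, [0.497, 0.46]), ([242.2, 311.8], 0.48, [0.296, 0.206])]
```

View pics/top0.png

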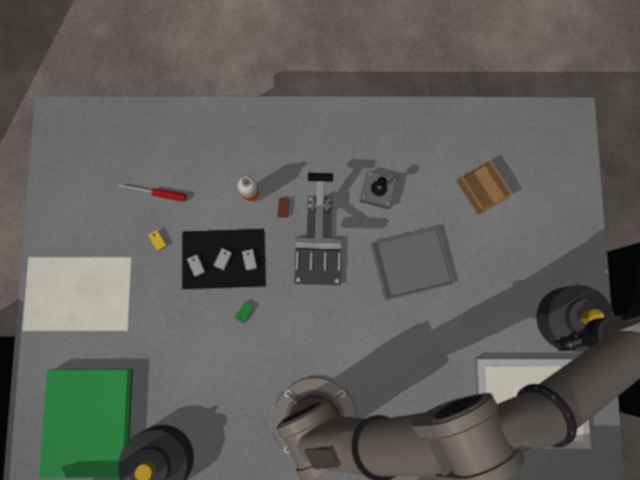

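View pics/scene0.png

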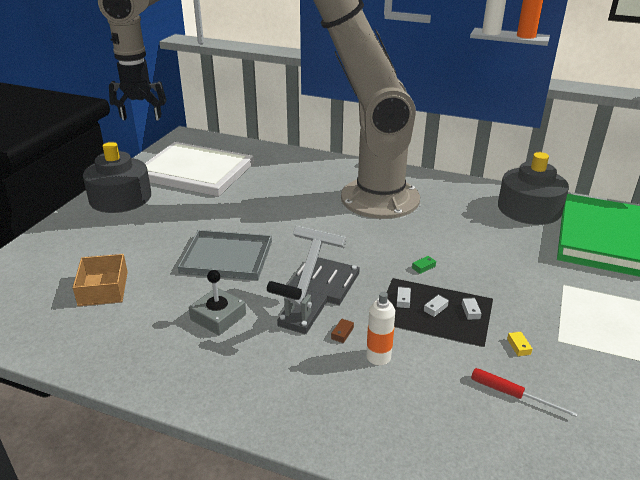

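The picture shows three steel blocks on the mat at (196,265), (223,258) and (249,260). The clamp is part-way or fully open, with the bar at (317,246) and the grip at (321,177). The tray is at (415,263), the jog box at (380,187) and the look-alikes lie off the mat.

```bash
cat >> h.py <<'E'
def rows(tg):
    """tg: list of (x,y,z,psi_deg,open_mm,count); prints rows from the present pose (tool down, psi = heading of tool x)"""
    o=bot.get_obs(); q=o["tool_rot"]; R0=R.from_quat([q[1],q[2],q[3],q[0]]); p=np.array(o["eef_pos"])
    for x,y,z,ps,w,n in tg:
        h=np.radians(ps)/2; Rt=R.from_quat([np.cos(h),np.sin(h),0,0])
        rv=(R0.inv()*Rt).as_rotvec(); s=R0.inv().apply(np.array([x,y,z])-p)*1000
        print(n,"x",[round(float(v),3) for v in rv]+[round(float(v)) if abs(v)>100 else round(float(v),1) for v in s]+[w])
E
python3 - <<'E'
from h import *
p=shot("wrist"); np.set_printoptions(precision=3,suppress=True); print(p["tool_from_camera"],p["camera_matrix"])
a=shot("scene");b=shot("top")
for n,pa,pb in [("bar",(317.6,236.7),(316.6,246)),("grip",(284.9,289.4),(322.4,176)),("jog",(211.6,272.6),(381.3,180.9)),("hinge",(301.1,302.7),(318.1,206)),("box",(216.4,315.5),(378.8,189.5)),("fix",(323.4,280.7),(319.1,262))]:
    print(n,tri([(a,pa),(b,pb)]))
print(bot.tip_of("clamp_bar",b)[0],bot.tip_of("clamp_bar",a)[0])
rows([(0.60,-.40,.40,60,85,5),(0.65,0,.40,90,85,5)])
E
```

```text
[[ 0.001 -0.957 -0.29   0.074]
 [ 1.     0.001  0.    -0.001]
 [-0.    -0.29   0.957 -0.143]
 [ 0.     0.     0.     1.   ]] [[358.415   0.    321.15 ]
 [  0.    358.415 238.414]
 [  0.      0.      1.   ]]
bar [ 0.467 -0.011  0.142]
grip [ 0.659 -0.018  0.13 ]
jog [ 0.65  -0.186  0.12 ]
hinge [ 0.594 -0.008  0.048]
box [ 0.654 -0.188  0.003]
fix [ 0.44  -0.013 -0.003]
{'xy': [317.2, 263.9], 'score': 0.95} {'xy': [323.9, 265.7], 'score': 0.86}
5 x [0.0, -0.0, -0.69, 422, -90.6, -169, 85]
5 x [0.0, -0.0, -1.214, 609, -448, -169, 85]
```

The clamp has now fallen shut, so it has to be pushed open.

```bash
python3 - <<'E'
from h import *
rows([(0.58,-.40,.36,60,0,6),(0.53,-0.012,.32,90,0,10)])
E
```

```text
6 x [0.0, -0.0, -0.69, 404, -97.6, -129, 0]
10 x [0.0, -0.0, -1.214, 492, -479, -88.7, 0]
```

Call:
{"name": "jog_arm", "arguments": {
  "motion": [
    [0, 0, -0.69, 404, -98, -129, 0],
    [0, 0, -0.69, 404, -98, -129, 0],
    [0, 0, -0.69, 404, -98, -129, 0],
    [0, 0, -0.69, 404, -98, -129, 0],
    [0, 0, -0.69, 404, -98, -129, 0],
    [0, 0, -0.69, 404, -98, -129, 0],
    [0, 0, -1.21, 492, -479, -89, 0],
    [0, 0, -1.21, 492, -479, -89, 0],
    [0, 0, -1.21, 492, -479, -89, 0],
    [0, 0, -1.21, 492, -479, -89, 0]
  ]
}}

```text
t: 3.1
eef_pos: [0.5304, -0.1802, 0.3294]
tool_rot: [0.0, 0.708, 0.706, 0.0]
contact_force: [0.4, 0.3, 0.2]
gripper_width: 0.001
grasp_force: 0.0
```

```bash
python3 - <<'E'
from h import *
np.set_printoptions(precision=3,suppress=True)
o=bot.get_obs(); print(o["t"],o["eef_pos"],o["contact_force"])
a=shot("scene");b=shot("top")
for t in ["clamp_bar","clamp_grip","clamp_hinge","fixture","jog_tip","tray","mat","jogbox","block1"]:
    ra=bot.tip_of(t,a);rb=bot.tip_of(t,b)
    best=[]
    for x in ra:
        for y in rb:
            P=tri([(a,x["xy"]),(b,y["xy"])]); e=max(np.linalg.norm(proj(a,P)-x["xy"]),np.linalg.norm(proj(b,P)-y["xy"]))
            if e<5 and min(x["score"],y["score"])>.3: best.append((min(x["score"],y["score"]),P,round(float(e),1)))
    best.sort(key=lambda v:-v[0]); print(t,[(round(s,2),P,e) for s,P,e in best[:6]])
rows([(0.525,-0.012,.30,90,0,10),(.525,-.012,.118,90,0,1)])
E
```

```text
3.1 [ 0.53  -0.18   0.329] [0.382 0.256 0.192]
clamp_bar [(0.72, array([ 0.433, -0.007,  0.039]), 2.5)]
clamp_grip [(0.64, array([ 0.589, -0.013,  0.155]), 0.9)]
clamp_hinge [(0.74, array([ 0.599, -0.013,  0.041]), 1.4)]
fixture [(0.62, array([ 0.444, -0.009,  0.003]), 0.4)]
jog_tip [(0.47, array([ 0.648, -0.187,  0.108]), 1.3)]
tray []
mat [(0.6, array([ 0.448,  0.265, -0.009]), 1.3)]
jogbox [(0.79, array([ 0.652, -0.185,  0.004]), 1.7)]
block1 [(0.62, array([0.454, 0.192, 0.004]), 1.9), (0.59, array([ 0.593,  0.088, -0.011]), 2.4), (0.59, array([0.43 , 0.343, 0.01 ]), 2.0), (0.54, array([0.451, 0.258, 0.002]), 1.0), (0.54, array([0.441, 0.232, 0.104]), 3.9), (0.54, array([ 0.453,  0.259, -0.006]), 0.7)]
10 x [0.0, 0.0, -0.004, 170, -6.4, 29.3, 0]
1 x [0.0, 0.0, -0.004, 170, -6.4, 211, 0]
```

Call:
{"name": "jog_arm", "arguments": {
  "motion": [
    [0, 0, 0, 60, -6, 30, 0],
    [0, 0, 0, 120, -6, 60, 0],
    [0, 0, 0, 170, -6, 110, 0],
    [0, 0, 0, 170, -6, 165, 0],
    [0, 0, 0, 170, -6, 211, 0],
    [0, 0, 0, 170, 15, 211, 0],
    [0, 0, 0, 170, 35, 211, 0],
    [0, 0, 0, 170, 60, 211, 0],
    [0, 0, 0, 170, 85, 211, 0],
    [0, 0, 0, 170, 105, 211, 0]
  ]
}}

```text
t: 5.35
eef_pos: [0.6357, -0.0127, 0.1174]
tool_rot: [-0.001, 0.709, 0.706, -0.001]
contact_force: [-2.3, 0.3, -0.9]
gripper_width: 0.0
grasp_force: 1.1
```

```bash
python3 - <<'E'
from h import *
np.set_printoptions(precision=3,suppress=True)
o=bot.get_obs(); print(o["t"],o["eef_pos"],o["contact_force"])
a=shot("scene","scene1.png");b=shot("top")
for t in ["clamp_bar","clamp_grip"]:
    print(t,[tri([(a,x["xy"]),(b,y["xy"])]) for x in bot.tip_of(t,a)[:1] for y in bot.tip_of(t,b)[:1]])
E
```

```text
5.35 [ 0.636 -0.013  0.117] [-2.307  0.332 -0.868]
clamp_bar [array([ 0.477, -0.01 ,  0.159])]
clamp_grip []
```

Call:
{"name": "jog_arm", "arguments": {
  "motion": [
    [0, 0, 0, 0, 20, 0, 0],
    [0, 0, 0, 0, 30, 0, 0],
    [0, 0, 0, 0, 50, -20, 0],
    [0, 0, 0, 0, 70, -80, 0],
    [0, 0, 0, 0, 70, -140, 0],
    [0, 0, 0, 0, 70, -200, 0],
    [0, 0, 0, 0, 70, -230, 0]
  ]
}}

```text
t: 6.52
eef_pos: [0.707, -0.0125, 0.3529]
tool_rot: [0.002, 0.709, 0.706, 0.002]
contact_force: [0.5, -0.1, 0.2]
gripper_width: -0.001
grasp_force: 0.0
```

```bash
python3 - <<'E'
from h import *
np.set_printoptions(precision=3,suppress=True)
o=bot.get_obs(); print(o["t"],o["eef_pos"],o["contact_force"])
a=shot("scene","scene2.png");b=shot("top")
for t in ["clamp_bar","clamp_grip","clamp_hinge"]:
    print(t,[tri([(a,x["xy"]),(b,y["xy"])]) for x in bot.tip_of(t,a)[:1] for y in bot.tip_of(t,b)[:1]])
rows([(.64,.22,.34,105,85,4),(.50,.26,.26,110,85,4)])
E
```

```text
6.525 [ 0.707 -0.012  0.353] [ 0.544 -0.068  0.152]
clamp_bar [array([ 0.588, -0.006,  0.204])]
clamp_grip [array([ 0.706, -0.018,  0.057])]
clamp_hinge [array([ 0.594, -0.009,  0.05 ])]
4 x [-0.003, -0.0, -0.266, 233, -66.6, 6.5, 85]
4 x [-0.003, -0.0, -0.353, 272, -206, 86.9, 85]
```

Call:
{"name": "jog_arm", "arguments": {
  "motion": [
    [0, 0, -0.27, 233, -67, 6, 85],
    [0, 0, -0.27, 233, -67, 6, 85],
    [0, 0, -0.27, 233, -67, 6, 85],
    [0, 0, -0.27, 233, -67, 6, 85],
    [0, 0, -0.35, 272, -206, 87, 85],
    [0, 0, -0.35, 272, -206, 87, 85],
    [0, 0, -0.35, 272, -206, 87, 85],
    [0, 0, -0.35, 272, -206, 87, 85]
  ]
}}

```text
t: 7.92
eef_pos: [0.4976, 0.2603, 0.2592]
tool_rot: [-0.001, 0.573, 0.82, -0.002]
contact_force: [0.5, 0.6, 0.7]
gripper_width: 0.995
grasp_force: 0.0
```

```bash
cat > blocks.py <<'E'
from h import *
def tops(p,ztop,lo,hi,vmin=110,smax=60):
    "bright grey blobs: fitted rectangle projected to plane ztop"
    hsv=cv2.cvtColor(p["pixels"],cv2.COLOR_RGB2HSV)
    m=((hsv[:,:,2]>vmin)&(hsv[:,:,1]<smax)).astype(np.uint8)*255
    m=cv2.morphologyEx(m,cv2.MORPH_CLOSE,np.ones((7,7)))
    out=[]
    for c in cv2.findContours(m,cv2.RETR_EXTERNAL,cv2.CHAIN_APPROX_NONE)[0]:
        if cv2.contourArea(c)<300: continue
        w=np.array([at(p,x,ztop)[:2] for x in c[:,0].astype(float)])*1000
        (cx,cy),(a,b),_=r=cv2.minAreaRect(w.astype(np.float32))
        B=cv2.boxPoints(r); e=[B[1]-B[0],B[2]-B[1]]; e=max(e,key=np.linalg.norm)
        if 40<max(a,b)<80 and 20<min(a,b)<50: out.append((round(cx),round(cy),round(max(a,b)),round(min(a,b)),round(float(np.degrees(np.arctan2(e[1],e[0])))%180)))
    return out
E
python3 - <<'E'
from blocks import *
o=bot.get_obs(); print(o["eef_pos"])
p=shot("wrist","w1.png")
for v in (110,150): print(tops(p,.022,0,0,v))
for x in bot.tip_of("block1",p): print(x["score"],at(p,x["xy"],.004)[:2])
E
```

```text
[0.4975892  0.26031316 0.25916676]
[]
[]
0.94 [0.44948135 0.26359924]
0.93 [0.42716125 0.33990455]
0.81 [0.29914358 0.2045994 ]
0.8 [0.44963977 0.18907773]
0.7 [0.50217724 0.45161968]
0.65 [0.59741688 0.09617063]
0.37 [0.43917904 0.02199379]
```

View pics/w1.png

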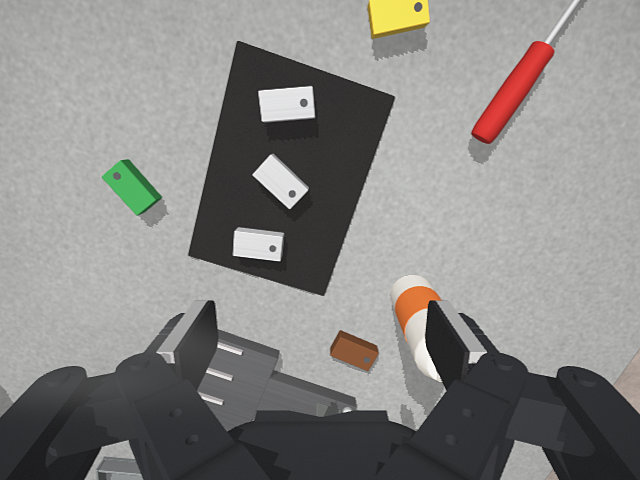

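The wrist view shows the three blocks at (287,104), (280,181) and (258,245). They all lie on the mat, and the fixture's ribs are at lower left.

```bash
sed -i 's/RETR_EXTERNAL/RETR_LIST/' blocks.py; python3 - <<'E'
from blocks import *
p=shot("wrist")
for v in (150,190): print(tops(p,.022,0,0,v))
for xy in ((225,348),(216,374),(207,399)): print(at(p,xy,.025))
rows([(.45,.189,.12,90,85,4)])
E
```

```text
[(599, 98, 63, 45, 175), (446, 191, 54, 34, 13), (309, 201, 74, 39, 147), (448, 266, 53, 31, 156), (430, 341, 54, 29, 25)]
[(446, 191, 53, 33, 13), (448, 265, 53, 29, 156), (430, 341, 53, 29, 25)]
[0.45284412 0.05029405 0.025     ]
[0.45224632 0.01030828 0.025     ]
[ 0.45122635 -0.03021516  0.025     ]
4 x [0.001, 0.0, 0.345, -48.5, -73.4, 141, 85]
```

```bash
python3 - <<'E'
from h import *
rows([(.446,.191,.14,103,85,4)])
E
```

```text
4 x [0.001, 0.0, 0.118, -45.3, -76.5, 121, 85]
```

Call:
{"name": "jog_arm", "arguments": {
  "motion": [
    [0, 0, 0.12, -45, -76, 120, 85],
    [0, 0, 0.12, -45, -76, 120, 85],
    [0, 0, 0.12, -45, -76, 120, 85],
    [0, 0, 0.12, -45, -76, 120, 85]
  ]
}}

```text
t: 8.57
eef_pos: [0.4454, 0.1902, 0.1404]
tool_rot: [-0.0, 0.624, 0.782, -0.001]
contact_force: [0.4, 0.3, 0.7]
gripper_width: 0.994
grasp_force: 0.0
```

```bash
python3 - <<'E'
from blocks import *
print(bot.get_obs()["eef_pos"])
p=shot("wrist","w2.png")
for v in (150,190,210): print(tops(p,.022,0,0,v))
rows([(.446,.191,.05,103,85,4),(.446,.191,.007,103,85,4)])
E
```

```text
[0.44536387 0.19021467 0.14037111]
[(692, 15, 55, 48, 4), (300, -71, 55, 47, 13), (446, 190, 54, 32, 13), (302, 204, 57, 36, 147), (448, 265, 54, 30, 156), (431, 338, 54, 23, 25)]
[(446, 190, 53, 32, 13), (309, 200, 74, 37, 147), (448, 265, 53, 29, 156), (431, 338, 53, 22, 24)]
[(623, 204, 46, 29, 47), (446, 190, 53, 32, 11), (448, 265, 53, 29, 156), (431, 338, 53, 22, 25)]
4 x [0.001, -0.001, -0.003, -0.7, -0.9, 91.7, 85]
4 x [0.001, -0.001, -0.003, -0.7, -0.9, 135, 85]
```

View pics/w2.png

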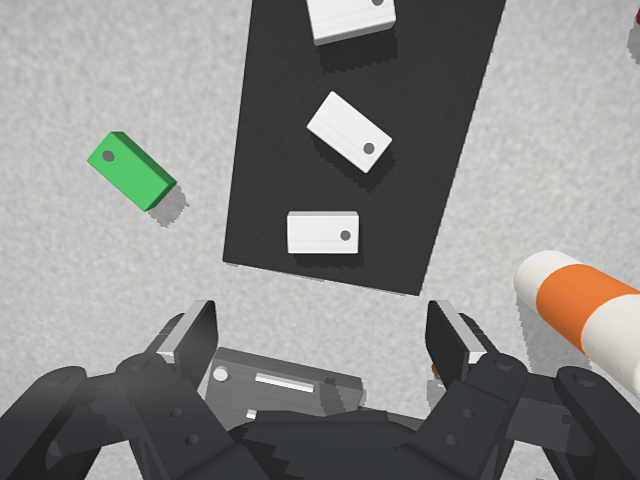

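The block is centred between the fingers at (323,233), and the estimate holds. Next I descend and grip.

Call:
{"name": "jog_arm", "arguments": {
  "motion": [
    [0, 0, 0, -2, 0, 60, 85],
    [0, 0, 0, -2, 0, 105, 85],
    [0, 0, 0, -2, 0, 125, 85],
    [0, 0, 0, -2, 0, 134, 85],
    [0, 0, 0, -2, 0, 134, 45],
    [0, 0, 0, -2, 0, 134, 45],
    [0, 0, 0, -2, 0, 134, 45],
    [0, 0, 0, -2, 0, 134, 45],
    [0, 0, 0, -2, 0, 124, 45],
    [0, 0, 0, -2, 0, 80, 45]
  ],
  "grip_force": 80
}}

```text
t: 9.88
eef_pos: [0.4443, 0.189, 0.0611]
tool_rot: [-0.001, 0.623, 0.782, -0.002]
contact_force: [1.9, 1.0, -2.2]
gripper_width: 0.604
grasp_force: 84.8
```

```bash
python3 - <<'E'
from h import *
o=bot.get_obs();print(o["gripper_width"]*85.4,o["grasp_force"],o["contact_force"])
rows([(.46,.07,.12,90,45,4),(.442,-.050,.12,90,45,4)])
E
```

```text
51.619211479798984 84.80306267738342 [ 1.85502834  0.99759271 -2.16635205]
4 x [-0.004, 0.001, 0.226, -120, -11.6, -58.7, 45]
4 x [-0.004, 0.001, 0.226, -232, -56.0, -58.5, 45]
```

Call:
{"name": "jog_arm", "arguments": {
  "motion": [
    [0, 0, 0.1, -60, -6, -58, 45],
    [0, 0, 0.23, -120, -12, -58, 45],
    [0, 0, 0.23, -180, -35, -58, 45],
    [0, 0, 0.23, -232, -56, -58, 45],
    [0, 0, 0.23, -232, -56, -58, 45],
    [0, 0, 0.23, -232, -56, -58, 45]
  ]
}}

```text
t: 10.62
eef_pos: [0.4431, -0.0492, 0.1199]
tool_rot: [0.0, 0.709, 0.705, 0.0]
contact_force: [0.3, 0.7, -2.6]
gripper_width: 0.606
grasp_force: 84.9
```

```bash
python3 - <<'E'
from h import *
print(bot.get_obs()["eef_pos"],bot.get_obs()["grasp_force"])
p=shot("wrist","w3.png")
for t in ("slot1","slot2","clamp_hinge","fixture"): print(t,[(round(x["score"],2),x["xy"],at(p,x["xy"],.02)[:2].round(4)) for x in bot.tip_of(t,p)[:4]])
np.save("W3.npy",p["W"])
E
```

```text
[ 0.4431304  -0.04916187  0.11991169] 84.89500880241394
slot1 [(0.78, [318.9, 177.4], array([ 0.4417, -0.0055])), (0.59, [317.5, 237.4], array([ 0.4404, -0.0476]))]
slot2 [(0.78, [318.9, 177.4], array([ 0.4417, -0.0055])), (0.59, [317.5, 237.4], array([ 0.4404, -0.0476]))]
clamp_hinge [(0.57, [584.5, 195.5], array([ 0.6232, -0.0187]))]
fixture [(0.79, [319.8, 175.2], array([ 0.4423, -0.004 ]))]
```

View pics/w3.png

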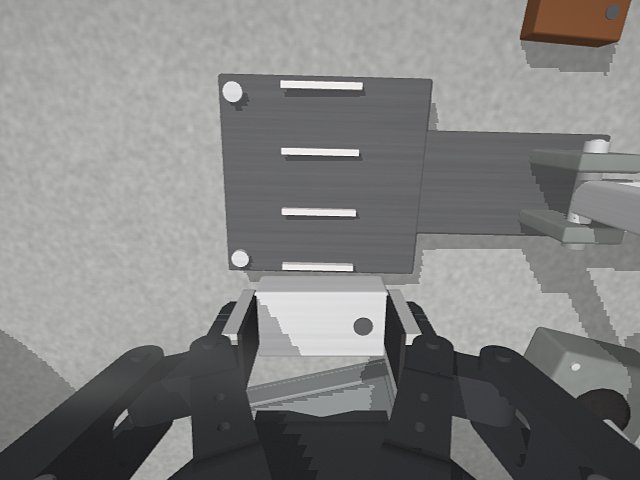

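The picture shows four ribs, at rows 85, 152, 212 and 268 between columns 282 and about 360. The held block's top face spans rows 291 to 355.

```bash
python3 - <<'E'
from h import *
p=shot("wrist")
for l,r in (((281,84),(363,86)),((282,152),(359,153)),((282,211),(356,213)),((283,267),(353,268))):
    a,b=at(p,l,.025),at(p,r,.025); m=(a+b)/2; print(m[:2].round(4),round(float(np.linalg.norm(b-a)),4),np.degrees(np.arctan2(b[1]-a[1],b[0]-a[0])).round(1))
for xy in ((258,291),(388,291),(257,355),(390,355)): print(at(p,xy,.135)[:2].round(4))
E
```

```text
[0.4437 0.0535] 0.0502 -1.3
[0.4428 0.0133] 0.0497 -0.7
[ 0.4417 -0.0259] 0.0501 -1.6
[ 0.441  -0.0662] 0.0496 -0.9
[ 0.4186 -0.0326]
[ 0.4691 -0.0327]
[ 0.4167 -0.0614]
[ 0.4714 -0.0615]
```

Call:
{"name": "jog_arm", "arguments": {
  "motion": [
    [0, 0, 0.02, 1, -2, 40, 45],
    [0, 0, 0.02, 1, -2, 75, 45],
    [0, 0, 0.02, 1, -2, 90, 45],
    [0, 0, 0.02, 1, -2, 97, 45],
    [0, 0, 0.02, 1, -2, 97, 45],
    [0, 0, 0.02, 1, -2, 97, 85],
    [0, 0, 0.02, 1, -2, 97, 85],
    [0, 0, 0.02, 1, -2, 97, 85],
    [0, 0, 0.02, 1, -2, 60, 85],
    [0, 0, 0.02, 1, -2, 0, 85]
  ]
}}

```text
t: 12.18
eef_pos: [0.4397, -0.0476, 0.1191]
tool_rot: [-0.002, 0.715, 0.699, -0.001]
contact_force: [0.6, -0.4, 0.0]
gripper_width: 0.994
grasp_force: 0.0
```

```bash
python3 - <<'E'
from blocks import *
o=bot.get_obs();print(o["eef_pos"],o["contact_force"])
p=shot("wrist","w4.png")
print(tops(p,.038,0,0,190))
rows([(.455,.10,.14,66,85,3),(.448,.264,.12,66,85,4)])
E
```

```text
[ 0.43972613 -0.04761448  0.11905159] [ 0.64697171 -0.38207571  0.00455033]
[(440, -50, 53, 30, 179)]
3 x [0.007, -0.001, 0.396, 147, 7.3, -13.5, 85]
4 x [0.007, -0.001, 0.396, 311, -3.6, 6.4, 85]
```

View pics/w4.png

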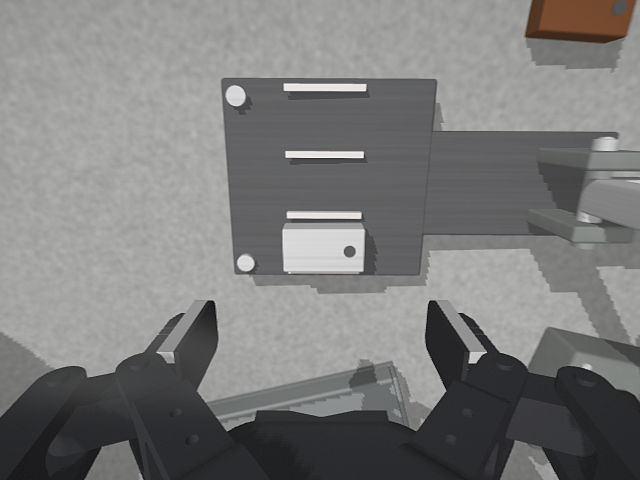

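```bash
python3 - <<'E'
from h import *
p=shot("wrist")
for xy in ((325,87),(325,155),(325,215)): print("rib",at(p,xy,.025)[:2].round(4))
for z in (.038,.043): print([at(p,xy,z)[:2].round(4) for xy in ((283,230),(364,230),(283,272),(364,272))])
print("low",at(p,(325,223),.020)[:2],at(p,(325,223),.025)[:2])
im=cv2.imread("pics/w4.png")[195:295,260:390]; cv2.imwrite("pics/w4c.png",cv2.resize(im,None,fx=6,fy=6,interpolation=cv2.INTER_NEAREST))
print(cv2.imread("pics/w4.png",0)[205:282,325].tolist())
E
```

```text
rib [0.4495 0.0529]
rib [0.4487 0.011 ]
rib [ 0.4479 -0.0299]
[array([ 0.4195, -0.0365]), array([ 0.4737, -0.0378]), array([ 0.4179, -0.0667]), array([ 0.4741, -0.0681])]
[array([ 0.42  , -0.0351]), array([ 0.4731, -0.0364]), array([ 0.4184, -0.0647]), array([ 0.4734, -0.0661])]
low [ 0.44789046 -0.036998  ] [ 0.44782474 -0.03570993]
[97, 99, 99, 99, 95, 96, 162, 186, 232, 226, 225, 226, 233, 183, 55, 71, 71, 94, 153, 159, 155, 156, 155, 157, 200, 219, 216, 213, 212, 214, 216, 214, 213, 213, 212, 214, 213, 214, 215, 213, 213, 214, 214, 213, 213, 214, 214, 213, 212, 214, 213, 208, 204, 205, 208, 213, 214, 211, 209, 210, 207, 203, 207, 211, 215, 213, 175, 167, 147, 71, 114, 127, 123, 123, 120, 121, 123]
```

View pics/w4c.png

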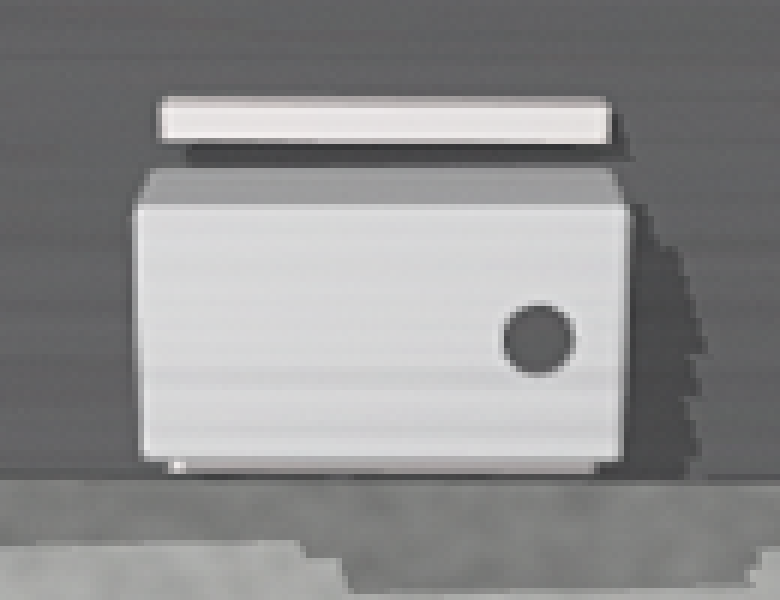

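The block sits flat within the right slot. Its near edge is about 5 mm from the rib and its width ratio matches a level top. Next is block B.

Call:
{"name": "jog_arm", "arguments": {
  "motion": [
    [0, 0, 0.15, 60, 5, -13, 85],
    [0, 0, 0.3, 120, 5, -13, 85],
    [0, 0, 0.4, 180, 0, -13, 85],
    [0, 0, 0.4, 240, 0, -10, 85],
    [0, 0, 0.4, 311, -4, -6, 85],
    [0, 0, 0.4, 311, -4, -6, 85],
    [0, 0, 0.4, 311, -4, -6, 85]
  ]
}}

```text
t: 13.15
eef_pos: [0.4441, 0.2633, 0.1247]
tool_rot: [-0.0, 0.84, 0.543, -0.001]
contact_force: [-0.8, 0.1, 0.4]
gripper_width: 0.996
grasp_force: 0.0
```

```bash
python3 - <<'E'
from blocks import *
o=bot.get_obs();print(o["eef_pos"],o["contact_force"])
p=shot("wrist")
print(tops(p,.022,0,0,190))
rows([(.448,.264,.0065,66,85,3)])
E
```

```text
[0.44412469 0.26333128 0.12465901] [-0.7813797   0.1146944   0.41731706]
[(189, 153, 51, 43, 156), (449, 266, 54, 32, 156), (430, 341, 54, 29, 25)]
3 x [-0.0, 0.002, -0.006, 3.5, 2.4, 118, 85]
```

Call:
{"name": "jog_arm", "arguments": {
  "motion": [
    [0, 0, 0, 4, 3, 60, 85],
    [0, 0, 0, 4, 3, 95, 85],
    [0, 0, 0, 4, 3, 112, 85],
    [0, 0, 0, 4, 3, 118, 85],
    [0, 0, 0, 4, 3, 118, 45],
    [0, 0, 0, 4, 3, 118, 45],
    [0, 0, 0, 4, 3, 118, 45],
    [0, 0, 0, 4, 3, 118, 45],
    [0, 0, 0, 4, 3, 105, 45],
    [0, 0, 0, 4, 3, 60, 45]
  ]
}}

```text
t: 14.45
eef_pos: [0.4476, 0.2647, 0.0652]
tool_rot: [-0.0, 0.84, 0.543, -0.002]
contact_force: [1.1, 0.1, -0.7]
gripper_width: 0.608
grasp_force: 84.4
```

```bash
python3 - <<'E'
from h import *
o=bot.get_obs();print(o["gripper_width"]*85.4,o["grasp_force"],o["contact_force"])
rows([(.46,.10,.12,89,45,4),(.442,-.005,.10,88.8,45,4)])
E
```

```text
51.893717055614985 84.39966559410095 [ 1.09944973  0.12259202 -0.71371682]
4 x [-0.003, 0.003, -0.406, -145, 78.9, -54.6, 45]
4 x [-0.003, 0.003, -0.403, -248, 106, -34.3, 45]
```

Call:
{"name": "jog_arm", "arguments": {
  "motion": [
    [0, 0, -0.15, -50, 30, -54, 45],
    [0, 0, -0.3, -100, 55, -54, 45],
    [0, 0, -0.4, -145, 79, -54, 45],
    [0, 0, -0.4, -200, 95, -44, 45],
    [0, 0, -0.4, -248, 106, -34, 45],
    [0, 0, -0.4, -248, 106, -34, 45],
    [0, 0, -0.4, -248, 106, -34, 45]
  ]
}}

```text
t: 15.32
eef_pos: [0.4441, -0.0035, 0.1002]
tool_rot: [0.0, 0.716, 0.699, 0.001]
contact_force: [0.3, -1.0, -2.1]
gripper_width: 0.605
grasp_force: 84.5
```

```bash
python3 - <<'E'
from h import *
o=bot.get_obs();print(o["eef_pos"],o["gripper_width"]*85.4,o["grasp_force"],o["contact_force"])
p=shot("wrist","w5.png")
rows([(.442,-.005,.023,88.8,45,4)])
E
```

```text
[ 0.4441047  -0.00348093  0.10015617] 51.63570396984312 84.45679306983948 [ 0.32512522 -0.95888364 -2.07265793]
4 x [0.002, -0.001, -0.002, -2.3, -2.4, 77.1, 45]
```

View pics/w5.png

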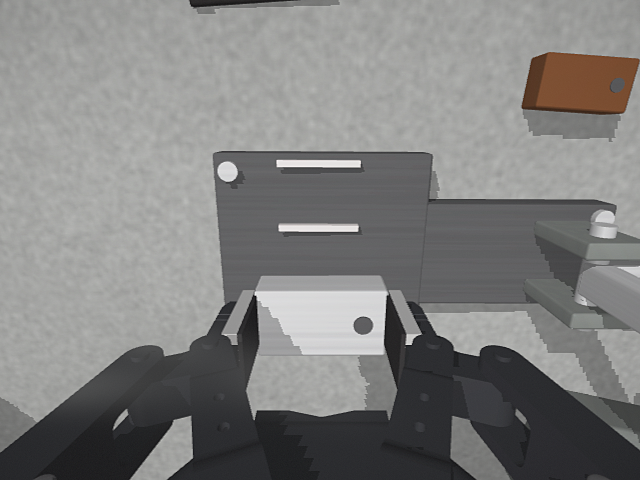

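The block is held level and centred at (322,323), with the ribs at (318,163) and (318,228). Next I lower it into the middle slot.

Call:
{"name": "jog_arm", "arguments": {
  "motion": [
    [0, 0, 0, -1, -2, 40, 45],
    [0, 0, 0, -1, -2, 65, 45],
    [0, 0, 0, -1, -2, 77, 45],
    [0, 0, 0, -1, -2, 77, 45],
    [0, 0, 0, -1, -2, 77, 85],
    [0, 0, 0, -1, -2, 77, 85],
    [0, 0, 0, -1, -2, 77, 85],
    [0, 0, 0, -1, -2, 40, 85],
    [0, 0, 0, -1, -2, -20, 85]
  ]
}}

```text
t: 16.5
eef_pos: [0.4401, -0.0048, 0.1192]
tool_rot: [-0.002, 0.715, 0.699, -0.001]
contact_force: [1.0, 0.7, 0.8]
gripper_width: 0.994
grasp_force: 0.0
```

```bash
python3 - <<'E'
from blocks import *
o=bot.get_obs();print(o["eef_pos"],o["contact_force"])
p=shot("wrist","w6.png")
print(tops(p,.038,0,0,190))
rows([(.455,.15,.14,110,85,3),(.430,.340,.12,115,85,4)])
E
```

```text
[ 0.44005681 -0.00484928  0.11918864] [0.99070707 0.71368816 0.83973211]
[(440, -49, 53, 29, 179), (442, -4, 53, 42, 179)]
3 x [0.007, 0.001, -0.372, 154, 7.0, -13.4, 85]
4 x [0.007, 0.001, -0.459, 343, -22.5, 6.4, 85]
```

Call:
{"name": "jog_arm", "arguments": {
  "motion": [
    [0, 0, -0.15, 60, 5, -13, 85],
    [0, 0, -0.3, 120, 5, -13, 85],
    [0, 0, -0.37, 180, 0, -13, 85],
    [0, 0, -0.46, 240, -8, -10, 85],
    [0, 0, -0.46, 300, -16, 0, 85],
    [0, 0, -0.46, 343, -22, 6, 85],
    [0, 0, -0.46, 343, -22, 6, 85]
  ]
}}

```text
t: 17.42
eef_pos: [0.4258, 0.3427, 0.1132]
tool_rot: [-0.001, 0.535, 0.845, 0.001]
contact_force: [0.5, -1.0, 0.5]
gripper_width: 0.998
grasp_force: 0.0
```

```bash
python3 - <<'E'
from blocks import *
o=bot.get_obs();print(o["eef_pos"],o["contact_force"])
p=shot("wrist")
print(tops(p,.022,0,0,190))
rows([(.430,.340,.0065,115,85,3)])
g=cv2.imread("pics/w6.png",0); print(g[140:215,325].tolist())
E
```

```text
[0.42579911 0.34270589 0.11320021] [ 0.48551904 -0.96730205  0.46834543]
[(664, 242, 42, 31, 107), (348, 96, 46, 32, 100), (543, 274, 79, 33, 136), (429, 343, 53, 33, 24), (502, 446, 61, 46, 31)]
3 x [-0.001, -0.001, 0.003, -1.4, 3.0, 107, 85]
[159, 159, 160, 157, 156, 158, 161, 130, 57, 81, 95, 94, 94, 90, 88, 134, 236, 223, 220, 220, 224, 235, 95, 61, 71, 73, 74, 73, 100, 95, 94, 95, 91, 92, 91, 91, 91, 93, 92, 95, 92, 90, 91, 94, 95, 93, 93, 96, 94, 92, 92, 92, 93, 93, 92, 92, 95, 98, 95, 94, 94, 92, 94, 95, 95, 95, 95, 95, 96, 97, 96, 95, 94, 91, 99]
```

Call:
{"name": "jog_arm", "arguments": {
  "motion": [
    [0, 0, 0, -3, 3, 50, 85],
    [0, 0, 0, -3, 3, 85, 85],
    [0, 0, 0, -3, 3, 100, 85],
    [0, 0, 0, -3, 3, 107, 85],
    [0, 0, 0, -3, 3, 107, 45],
    [0, 0, 0, -3, 3, 107, 45],
    [0, 0, 0, -3, 3, 107, 45],
    [0, 0, 0, -3, 3, 107, 45],
    [0, 0, 0, -3, 3, 95, 45],
    [0, 0, 0, -3, 3, 45, 45]
  ]
}}

```text
t: 18.73
eef_pos: [0.4303, 0.3355, 0.0676]
tool_rot: [-0.001, 0.537, 0.843, -0.002]
contact_force: [1.3, 0.5, -1.5]
gripper_width: 0.603
grasp_force: 84.8
```

```bash
python3 - <<'E'
from h import *
o=bot.get_obs();print(o["gripper_width"]*85.4,o["grasp_force"],o["contact_force"])
rows([(.46,.20,.12,89,45,4),(.443,.035,.10,88.8,45,4)])
E
```

```text
51.512675964019216 84.77185606956482 [ 1.25894305  0.50702347 -1.49000822]
4 x [-0.005, 0.002, 0.454, -135, -30.6, -52.0, 45]
4 x [-0.005, 0.002, 0.457, -278, -116, -31.5, 45]
```

Call:
{"name": "jog_arm", "arguments": {
  "motion": [
    [0, 0, 0.15, -50, -10, -52, 45],
    [0, 0, 0.3, -100, -20, -52, 45],
    [0, 0, 0.45, -135, -31, -52, 45],
    [0, 0, 0.46, -190, -63, -44, 45],
    [0, 0, 0.46, -240, -95, -35, 45],
    [0, 0, 0.46, -278, -116, -31, 45],
    [0, 0, 0.46, -278, -116, -31, 45],
    [0, 0, 0.46, -278, -116, -31, 45]
  ]
}}

```text
t: 19.73
eef_pos: [0.4444, 0.0367, 0.1001]
tool_rot: [0.0, 0.716, 0.699, 0.001]
contact_force: [1.1, 0.2, -1.6]
gripper_width: 0.604
grasp_force: 84.9
```

```bash
python3 - <<'E'
from h import *
o=bot.get_obs();print(o["eef_pos"],o["gripper_width"]*85.4,o["grasp_force"],o["contact_force"])
p=shot("wrist","w7.png")
rows([(.442,.035,.023,88.8,45,4)])
for n in("w5.png","w7.png"): print(cv2.imread("pics/"+n,0)[260:370,300].tolist())
E
```

```text
[0.44444954 0.03670417 0.10006007] 51.58454432456388 84.8675286769867 [ 1.09369802  0.21642185 -1.60910276]
4 x [0.002, -0.001, -0.002, -2.4, -2.6, 77.0, 45]
[99, 101, 99, 99, 98, 99, 97, 96, 98, 97, 97, 97, 98, 97, 93, 111, 163, 159, 158, 157, 156, 154, 157, 157, 159, 160, 160, 158, 159, 160, 167, 205, 223, 218, 217, 217, 216, 215, 216, 217, 218, 217, 217, 217, 216, 215, 214, 214, 214, 216, 214, 216, 217, 217, 215, 215, 214, 214, 216, 216, 214, 214, 214, 215, 215, 215, 215, 214, 212, 214, 215, 213, 209, 206, 205, 206, 207, 208, 214, 215, 214, 212, 211, 210, 211, 213, 213, 211, 211, 172, 178, 151, 156, 158, 150, 145, 176, 173, 173, 171, 170, 168, 168, 166, 164, 164, 162, 162, 162, 162]
[93, 91, 90, 110, 155, 151, 151, 151, 149, 148, 149, 149, 153, 153, 151, 150, 151, 153, 190, 216, 208, 209, 210, 208, 208, 207, 209, 210, 212, 211, 209, 206, 205, 207, 205, 206, 205, 207, 207, 208, 211, 209, 208, 206, 205, 206, 208, 206, 207, 204, 205, 206, 208, 208, 204, 203, 203, 204, 206, 207, 202, 198, 198, 197, 197, 198, 202, 206, 206, 205, 202, 202, 201, 202, 200, 198, 196, 196, 200, 203, 203, 206, 209, 187, 122, 93, 155, 153, 149, 148, 148, 149, 151, 151, 151, 151, 150, 146, 186, 220, 207, 202, 200, 205, 206, 204, 201, 199, 199, 201]
```

View pics/w7.png

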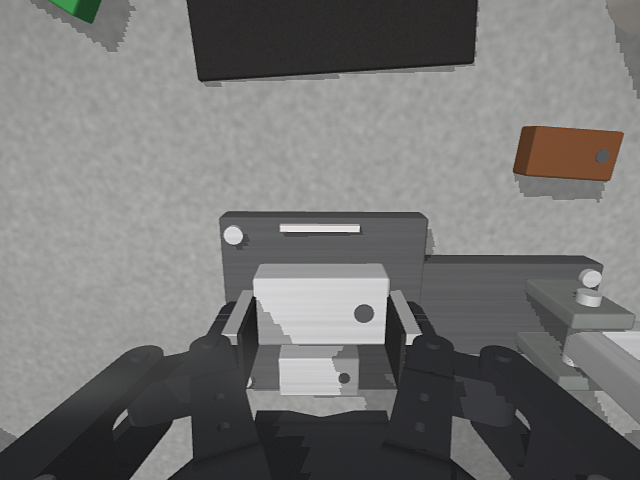

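Block C sits about 5.5 mm towards +x of the tool: its edge is at row 279, where B's was at 291. I compensate when lowering it.

Call:
{"name": "jog_arm", "arguments": {
  "motion": [
    [0, 0, 0, -7, -2, 40, 45],
    [0, 0, 0, -7, -2, 65, 45],
    [0, 0, 0, -7, -2, 77, 45],
    [0, 0, 0, -7, -2, 77, 45],
    [0, 0, 0, -7, -2, 77, 85],
    [0, 0, 0, -7, -2, 77, 85],
    [0, 0, 0, -7, -2, 77, 85],
    [0, 0, 0, -7, -2, 40, 85],
    [0, 0, 0, -7, -2, -20, 85],
    [0, 0, 0, -40, -2, -60, 85]
  ]
}}

```text
t: 21.02
eef_pos: [0.442, -0.0019, 0.1619]
tool_rot: [0.001, 0.714, 0.7, 0.002]
contact_force: [0.5, -0.8, -0.3]
gripper_width: 0.996
grasp_force: 0.0
```

```bash
python3 - <<'E'
from blocks import *
o=bot.get_obs();print(o["eef_pos"],o["contact_force"])
p=shot("wrist","w8.png")
print(tops(p,.038,0,0,190))
E
```

```text
[ 0.44204586 -0.00186957  0.16194386] [ 0.51792665 -0.75715903 -0.29341842]
[(440, -50, 52, 27, 178)]
```

View pics/w8.png

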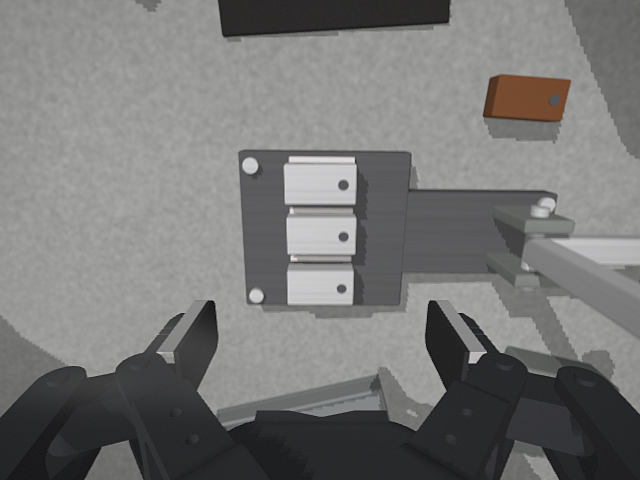

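All three blocks lie in the slots, at (320,184), (321,235) and (321,285). I check the clearances to the ribs numerically.

```bash
python3 - <<'E'
from h import *
p=shot("wrist"); g=cv2.cvtColor(p["pixels"],cv2.COLOR_RGB2GRAY)
print(g[150:310,310].tolist())
P=np.array([.4423,-.0063]); ex=np.array([1,-.021]); ey=np.array([.021,1])
for n,fy in(("C",.04),("B",0),("A",-.04)):
    for dy in (.018,.015,-.015):
        q=P+ey*(fy+dy); print(n,dy,proj(p,np.r_[q,.038 if abs(dy)<.017 else .025]).round(1))
for fy in (.06,.02,-.02): print("rib",[proj(p,np.r_[P+ey*(fy+d),.025]).round(1).tolist() for d in(.002,-.002)])
E
```

```text
[219, 222, 192, 135, 161, 209, 207, 204, 204, 206, 207, 205, 202, 202, 202, 202, 204, 206, 203, 202, 203, 204, 204, 203, 204, 204, 200, 203, 204, 198, 193, 195, 198, 204, 203, 200, 199, 200, 194, 194, 200, 203, 208, 182, 97, 62, 67, 70, 114, 158, 168, 164, 166, 166, 93, 151, 148, 152, 216, 204, 202, 203, 206, 205, 202, 201, 200, 202, 202, 205, 202, 201, 202, 203, 201, 201, 206, 201, 199, 204, 199, 193, 195, 196, 204, 202, 199, 199, 196, 193, 195, 202, 207, 197, 82, 106, 123, 171, 164, 167, 171, 82, 64, 66, 87, 155, 149, 147, 149, 146, 144, 203, 205, 203, 199, 205, 205, 202, 200, 199, 202, 203, 204, 201, 201, 203, 201, 201, 204, 200, 200, 203, 197, 191, 194, 200, 202, 197, 197, 196, 191, 197, 203, 215, 152, 58, 118, 120, 121, 120, 121, 119, 119, 117, 118, 167, 163, 159, 158, 155]
C 0.018 [317.9 149.6]
C 0.015 [317.9 154.7]
C -0.015 [318.2 195.2]
B 0.018 [318.2 201. ]
B 0.015 [318.2 208.1]
B -0.015 [318.5 245.3]
A 0.018 [318.5 248.4]
A 0.015 [318.6 257.2]
A -0.015 [318.8 291.4]
rib [[317.8, 144.2], [317.9, 149.6]]
rib [[318.2, 196.1], [318.2, 201.0]]
rib [[318.5, 243.8], [318.5, 248.4]]
```

Call:
{"name": "jog_arm", "arguments": {
  "motion": [
    [0, 0, 0, 0, 0, -60, 0],
    [0, 0, 0, 0, 0, -120, 0],
    [0, 0, 0, 0, 0, -175, 0],
    [0, 0, 0, -5, 60, -175, 0],
    [0, 0, 0, -5, 120, -175, 0],
    [0, 0, 0, -5, 180, -175, 0],
    [0, 0, 0, -5, 228, -175, 0],
    [0, 0, 0, -5, 228, -115, 0],
    [0, 0, 0, -5, 228, -55, 0],
    [0, 0, 0, -5, 228, -4, 0]
  ]
}}

```text
t: 22.38
eef_pos: [0.6677, -0.0139, 0.1597]
tool_rot: [-0.001, 0.715, 0.699, -0.001]
contact_force: [0.5, -0.4, -0.6]
gripper_width: 0.001
grasp_force: 0.0
```

```bash
python3 - <<'E'
from h import *
np.set_printoptions(precision=3,suppress=True)
o=bot.get_obs();print(o["eef_pos"],o["contact_force"],o["gripper_width"])
rows([(.62,-.009,.165,90,0,1),(.56,-.009,.16,90,0,1),(.51,-.009,.15,90,0,1)])
E
```

```text
[ 0.668 -0.014  0.16 ] [ 0.501 -0.374 -0.575] 0.0014587722004733537
1 x [-0.003, -0.0, -0.024, 3.8, -47.9, -5.1, 0]
1 x [-0.003, -0.0, -0.024, 2.4, -108, 0.0, 0]
1 x [-0.003, -0.0, -0.024, 1.2, -158, 10.1, 0]
```

Call:
{"name": "jog_arm", "arguments": {
  "motion": [
    [0, 0, 0, 4, -30, -6, 0],
    [0, 0, 0, 4, -48, -6, 0],
    [0, 0, 0, 4, -65, -5, 0],
    [0, 0, 0, 4, -82, -4, 0],
    [0, 0, 0, 3, -99, -2, 0],
    [0, 0, 0, 3, -116, 1, 0],
    [0, 0, 0, 3, -132, 5, 0],
    [0, 0, 0, 2, -145, 8, 0],
    [0, 0, 0, 2, -145, 8, 0]
  ]
}}

```text
t: 23.5
eef_pos: [0.5227, -0.009, 0.1547]
tool_rot: [-0.0, 0.715, 0.699, -0.001]
contact_force: [1.0, 0.1, -0.8]
gripper_width: 0.002
grasp_force: 0.0
```

```bash
python3 - <<'E'
from h import *
np.set_printoptions(precision=3,suppress=True)
o=bot.get_obs();print(o["eef_pos"],o["contact_force"],o["gripper_width"])
a=shot("scene","s9.png");b=shot("top")
for t in ["clamp_bar","clamp_grip"]:
    print(t,[tri([(a,x["xy"]),(b,y["xy"])]) for x in bot.tip_of(t,a)[:1] for y in bot.tip_of(t,b)[:1]])
E
```

```text
[ 0.523 -0.009  0.155] [ 0.966  0.08  -0.777] 0.0016914267639337036
clamp_bar [array([ 0.476, -0.007,  0.16 ])]
clamp_grip [array([ 0.668, -0.016,  0.127])]
```

Call:
{"name": "jog_arm", "arguments": {
  "motion": [
    [0, 0, 0, 0, -10, 2, 0],
    [0, 0, 0, 0, -10, -50, 0],
    [0, 0, 0, 0, -10, -110, 0],
    [0, 0, 0, 0, -10, -170, 0],
    [0, 0, 0, -60, 40, -180, 0],
    [0, 0, 0, -100, 60, -180, 0],
    [0, 0, 0, -100, 60, -180, 0],
    [0, 0, 0, -100, 60, -180, 0],
    [0, 0, 0, -100, 60, -180, 0],
    [0, 0, 0, -100, 60, -180, 0]
  ]
}}

```text
t: 25.05
eef_pos: [0.5811, -0.109, 0.3355]
tool_rot: [0.0, 0.715, 0.699, -0.0]
contact_force: [0.2, -0.0, 0.4]
gripper_width: -0.0
grasp_force: 0.0
```

```bash
python3 - <<'E'
from h import *
np.set_printoptions(precision=3,suppress=True)
o=bot.get_obs();print(o["eef_pos"],o["contact_force"],o["gripper_width"])
a=shot("scene","s10.png");b=shot("top","t10.png")
for t in ["clamp_bar","clamp_grip","jog_tip"]:
    print(t,[tri([(a,x["xy"]),(b,y["xy"])]) for x in bot.tip_of(t,a)[:1] for y in bot.tip_of(t,b)[:1]])
rows([(.65,-.10,.34,90,0,1),(.65,-.25,.30,90,0,1)])
E
```

```text
[ 0.581 -0.109  0.336] [ 0.153 -0.019  0.366] -0.00038349655446188243
clamp_bar [array([ 0.437, -0.009,  0.047])]
clamp_grip [array([ 0.605, -0.016,  0.158])]
jog_tip []
1 x [0.0, 0.0, -0.024, 11.9, 68.2, -4.7, 0]
1 x [0.0, 0.0, -0.024, -138, 71.8, 35.3, 0]
```

```bash
python3 - <<'E'
from h import *
rows([(.64,-.245,.26,81,0,1)])
E
```

```text
1 x [0.0, 0.0, 0.133, -133, 61.7, 75.3, 0]
```

Call:
{"name": "jog_arm", "arguments": {
  "motion": [
    [0, 0, 0.13, -60, 30, 0, 0],
    [0, 0, 0.13, -120, 62, 10, 0],
    [0, 0, 0.13, -133, 62, 60, 0],
    [0, 0, 0.13, -133, 62, 75, 0],
    [0, 0, 0.13, -133, 62, 75, 0]
  ]
}}

```text
t: 26.08
eef_pos: [0.6398, -0.2427, 0.2598]
tool_rot: [-0.001, 0.759, 0.651, -0.0]
contact_force: [-0.1, 1.0, 0.5]
gripper_width: 0.003
grasp_force: 0.0
```

```bash
python3 - <<'E'
from h import *
np.set_printoptions(precision=3,suppress=True)
o=bot.get_obs();print(o["eef_pos"],o["contact_force"])
p=shot("wrist","w11.png");a=shot("scene")
for t in ("jog_tip","jogbox"):
    for n,q in (("w",p),("s",a)):
        r=bot.tip_of(t,q); print(t,n,[(round(x["score"],2),x["xy"],at(q,x["xy"],.115 if t=="jog_tip" else 0)) for x in r[:2]])
E
```

```text
[ 0.64  -0.243  0.26 ] [-0.099  0.968  0.489]
jog_tip w [(0.89, [326.1, 149.8], array([ 0.652, -0.184,  0.115]))]
jog_tip s [(0.71, [212.2, 276.3], array([ 0.656, -0.185,  0.115]))]
jogbox w [(0.62, [324.1, 141.6], array([ 0.652, -0.181,  0.   ]))]
jogbox s [(0.6, [219.5, 317.5], array([ 0.655, -0.179,  0.   ])), (0.42, [211.8, 274.9], array([ 0.522, -0.274, -0.   ]))]
```

View pics/w11.png

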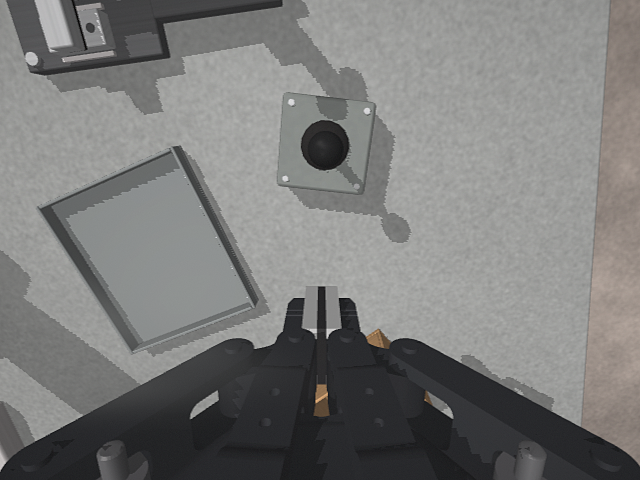

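The ball is at (326,150) and the box is turned about 5° from the tool. I rotate to a heading of 76° and push along tool x.

```bash
python3 - <<'E'
from h import *
rows([(.641,-.2325,.10,76,0,1),(.646,-.2125,.10,76,0,1),(.6505,-.193,.10,76,0,1)])
E
```

```text
1 x [0.003, 0.0, 0.091, 11.4, -2.2, 162, 0]
1 x [0.003, 0.0, 0.091, 31.9, -0.3, 162, 0]
1 x [0.003, 0.0, 0.091, 51.8, 1.2, 162, 0]
```

Call:
{"name": "jog_arm", "arguments": {
  "motion": [
    [0, 0, 0.09, 9, -2, 60, 0],
    [0, 0, 0.09, 9, -2, 120, 0],
    [0, 0, 0.09, 9, -2, 161, 0],
    [0, 0, 0.09, 20, -1, 161, 0],
    [0, 0, 0.09, 32, 0, 161, 0],
    [0, 0, 0.09, 42, 0, 161, 0],
    [0, 0, 0.09, 52, 1, 161, 0],
    [0, 0, 0.09, 52, 1, 161, 0]
  ]
}}

```text
t: 27.38
eef_pos: [0.6501, -0.1926, 0.1005]
tool_rot: [0.001, 0.787, 0.616, 0.001]
contact_force: [0.1, -2.0, 0.9]
gripper_width: 0.0
grasp_force: 0.7
```

```bash
python3 - <<'E'
from h import *
np.set_printoptions(precision=3,suppress=True)
o=bot.get_obs();print(o["eef_pos"],o["contact_force"])
a=shot("scene");b=shot("top")
print([tri([(a,x["xy"]),(b,y["xy"])]) for x in bot.tip_of("jog_tip",a)[:1] for y in bot.tip_of("jog_tip",b)[:1]],bot.tip_of("jog_tip",a)[:1])
E
```

```text
[ 0.65  -0.193  0.1  ] [ 0.131 -1.958  0.884]
[array([ 0.661, -0.17 ,  0.117])] [{'xy': [215.0, 278.2], 'score': 0.66}]
```

Call:
{"name": "jog_arm", "arguments": {
  "motion": [
    [0, 0, 0, 3, 0, 0, 0],
    [0, 0, 0, 6, 0, 0, 0],
    [0, 0, 0, 8, 0, 0, 0],
    [0, 0, 0, 8, 0, 0, 0]
  ]
}}

```text
t: 28.12
eef_pos: [0.651, -0.1857, 0.099]
tool_rot: [-0.0, 0.788, 0.616, -0.0]
contact_force: [-0.4, -2.6, -1.4]
gripper_width: 0.0
grasp_force: 1.1
```

Call:
{"name": "jog_arm", "arguments": {
  "motion": [
    [0, 0, 0, 2, 0, 0, 0],
    [0, 0, 0, 3, 0, 0, 0],
    [0, 0, 0, 3, 0, 0, 0]
  ]
}}

```text
t: 28.5
eef_pos: [0.6515, -0.1829, 0.099]
tool_rot: [-0.0, 0.788, 0.616, -0.0]
contact_force: [-0.2, -2.5, -2.4]
gripper_width: 0.003
grasp_force: 1.4
```

```bash
python3 - <<'E'
from h import *
np.set_printoptions(precision=3,suppress=True)
o=bot.get_obs();print(o["eef_pos"],o["contact_force"])
a=shot("scene","s12.png");b=shot("top")
print([tri([(a,x["xy"]),(b,y["xy"])]) for x in bot.tip_of("jog_tip",a)[:1] for y in bot.tip_of("jog_tip",b)[:1]],bot.tip_of("jog_tip",a)[:1])
print([bot.get_obs()["contact_force"]])
E
```

```text
[ 0.652 -0.183  0.099] [-0.199 -2.474 -2.356]
[array([ 0.658, -0.162,  0.111])] [{'xy': [219.4, 280.5], 'score': 0.69}]
[array([-1.664, -3.101, -2.495])]
```

Call:
{"name": "jog_arm", "arguments": {
  "motion": [
    [0, 0, 0, 2, 0, 0, 0],
    [0, 0, 0, 3, 0, 0, 0],
    [0, 0, 0, 3, 0, 0, 0]
  ]
}}

```text
t: 29.12
eef_pos: [0.6525, -0.1799, 0.0992]
tool_rot: [-0.0, 0.788, 0.616, -0.0]
contact_force: [-1.2, -3.3, -2.1]
gripper_width: -0.002
grasp_force: 1.7
```

Call:
{"name": "jog_arm", "arguments": {
  "motion": [
    [0, 0, 0, 2, 0, 0, 0],
    [0, 0, 0, 3, 0, 0, 0],
    [0, 0, 0, 3, 0, 0, 0]
  ]
}}

```text
t: 29.5
eef_pos: [0.653, -0.1782, 0.0991]
tool_rot: [0.0, 0.788, 0.615, -0.001]
contact_force: [-2.2, -5.4, -2.9]
gripper_width: -0.0
grasp_force: 2.9
```

The lever is at the stop: the force jumped and the motion stalled. I hold it there.

Call:
{"name": "jog_arm", "arguments": {
  "motion": [
    [0, 0, 0, 1, 0, 0, 0],
    [0, 0, 0, 1, 0, 0, 0],
    [0, 0, 0, 1, 0, 0, 0],
    [0, 0, 0, 1, 0, 0, 0],
    [0, 0, 0, 1, 0, 0, 0],
    [0, 0, 0, 1, 0, 0, 0],
    [0, 0, 0, 1, 0, 0, 0],
    [0, 0, 0, 1, 0, 0, 0],
    [0, 0, 0, 1, 0, 0, 0],
    [0, 0, 0, 1, 0, 0, 0]
  ]
}}

```text
t: 30.75
eef_pos: [0.653, -0.1782, 0.0992]
tool_rot: [0.001, 0.788, 0.615, -0.001]
contact_force: [-2.4, -7.0, -2.9]
gripper_width: 0.0
grasp_force: 3.6
```

Call:
{"name": "jog_arm", "arguments": {
  "motion": [
    [0, 0, 0, 0, 0, 0, 0],
    [0, 0, 0, 0, 0, 0, 0],
    [0, 0, 0, 0, 0, 0, 0],
    [0, 0, 0, 0, 0, 0, 0],
    [0, 0, 0, 0, 0, 0, 0],
    [0, 0, 0, 0, 0, 0, 0],
    [0, 0, 0, 0, 0, 0, 0],
    [0, 0, 0, 0, 0, 0, 0],
    [0, 0, 0, 0, 0, 0, 0]
  ]
}}

```text
t: 31.88
eef_pos: [0.653, -0.1782, 0.0992]
tool_rot: [0.001, 0.788, 0.615, -0.001]
contact_force: [-2.9, -6.4, -1.8]
gripper_width: -0.002
grasp_force: 3.6
```

Call:
{"name": "jog_arm", "arguments": {
  "motion": [
    [0, 0, 0, -10, 0, 0, 0],
    [0, 0, 0, -20, 0, 0, 0],
    [0, 0, 0, -30, 0, 0, 0],
    [0, 0, 0, -40, 0, 0, 0],
    [0, 0, 0, -55, 0, 0, 0],
    [0, 0, 0, -65, 0, -50, 0],
    [0, 0, 0, -65, 0, -110, 0],
    [0, 0, 0, -65, 0, -170, 0],
    [0, 0, 0, -65, 0, -230, 0],
    [0, 0, 0, -65, 0, -240, 0]
  ]
}}

```text
t: 33.12
eef_pos: [0.6398, -0.2397, 0.3451]
tool_rot: [0.004, 0.788, 0.616, 0.003]
contact_force: [0.9, -0.6, -0.8]
gripper_width: 0.001
grasp_force: 0.0
```

```bash
python3 - <<'E'
from h import *
np.set_printoptions(precision=3,suppress=True)
o=bot.get_obs();print(o["eef_pos"],o["contact_force"])
a=shot("scene","s13.png");b=shot("top")
for t in ["clamp_bar","clamp_grip","jog_tip"]:
    print(t,[tri([(a,x["xy"]),(b,y["xy"])]) for x in bot.tip_of(t,a)[:1] for y in bot.tip_of(t,b)[:1]])
rows([(.60,-.12,.34,90,0,1),(.53,-.012,.30,90,0,1),(.53,-.012,.118,90,0,1)])
E
```

```text
[ 0.64  -0.24   0.345] [ 0.929 -0.567 -0.784]
clamp_bar [array([ 0.436, -0.011,  0.047])]
clamp_grip [array([ 0.595, -0.013,  0.155])]
jog_tip [array([ 0.65 , -0.185,  0.115])]
1 x [-0.003, -0.001, -0.244, 107, -65.0, -2.4, 0]
1 x [-0.003, -0.001, -0.244, 195, -159, 37.9, 0]
1 x [-0.003, -0.001, -0.244, 195, -158, 220, 0]
```

Call:
{"name": "jog_arm", "arguments": {
  "motion": [
    [0, 0, -0.12, 55, -33, 0, 0],
    [0, 0, -0.24, 107, -65, 0, 0],
    [0, 0, -0.24, 150, -110, 10, 0],
    [0, 0, -0.24, 195, -162, 30, 0],
    [0, 0, -0.24, 195, -162, 60, 0],
    [0, 0, -0.24, 195, -162, 120, 0],
    [0, 0, -0.24, 195, -162, 175, 0],
    [0, 0, -0.24, 195, -162, 220, 0],
    [0, 0, -0.24, 195, -162, 220, 0]
  ]
}}

```text
t: 34.65
eef_pos: [0.5248, -0.0109, 0.1161]
tool_rot: [-0.003, 0.708, 0.706, -0.003]
contact_force: [0.5, 0.6, 0.7]
gripper_width: 0.0
grasp_force: 0.0
```

Call:
{"name": "jog_arm", "arguments": {
  "motion": [
    [0, 0, 0, 0, 22, 0, 0],
    [0, 0, 0, 0, 44, 0, 0],
    [0, 0, 0, 0, 66, 0, 0],
    [0, 0, 0, 0, 88, 0, 0],
    [0, 0, 0, 0, 108, 0, 0],
    [0, 0, 0, 0, 125, 0, 0],
    [0, 0, 0, 0, 140, 0, 0],
    [0, 0, 0, 0, 160, -30, 0],
    [0, 0, 0, 0, 180, -90, 0],
    [0, 0, 0, 0, 180, -150, 0]
  ]
}}

```text
t: 35.9
eef_pos: [0.7089, -0.0113, 0.2733]
tool_rot: [0.0, 0.709, 0.706, 0.001]
contact_force: [0.6, 0.1, -0.2]
gripper_width: 0.003
grasp_force: 0.0
```

Call:
{"name": "jog_arm", "arguments": {
  "motion": [
    [0, 0, 0, 0, 0, -60, 0],
    [0, 0, 0, 0, 0, -80, 0],
    [0, 0, 0, 0, -50, -80, 85],
    [0, 0, 0, 0, -100, -80, 85],
    [0, 0, 0, 0, -150, -80, 85],
    [0, 0, 0, 0, -200, -70, 85],
    [0, 0, 0, 0, -250, -30, 85],
    [0, 0, 0, 0, -250, 20, 85],
    [0, 0, 0, 0, -250, 70, 85],
    [0, 0, 0, 0, -250, 80, 85]
  ]
}}

```text
t: 37.15
eef_pos: [0.4558, -0.0105, 0.1878]
tool_rot: [-0.002, 0.708, 0.706, -0.002]
contact_force: [-0.2, 0.5, 0.7]
gripper_width: 0.994
grasp_force: 0.0
```

```bash
python3 - <<'E'
from blocks import *
np.set_printoptions(precision=3,suppress=True)
o=bot.get_obs();print(o["t"],o["eef_pos"],o["contact_force"])
a=shot("scene","s14.png");b=shot("top");p=shot("wrist","w14.png")
for t in ["clamp_bar","clamp_grip","jog_tip"]:
    print(t,[tri([(a,x["xy"]),(b,y["xy"])]) for x in bot.tip_of(t,a)[:1] for y in bot.tip_of(t,b)[:1]])
print(tops(p,.038,0,0,190))
E
```

```text
37.15 [ 0.456 -0.011  0.188] [-0.15   0.501  0.667]
clamp_bar [array([ 0.589, -0.013,  0.205])]
clamp_grip [array([ 0.695, -0.015,  0.058])]
jog_tip [array([ 0.65 , -0.185,  0.113])]
[(441, -49, 53, 29, 180)]
```

View pics/w14.png

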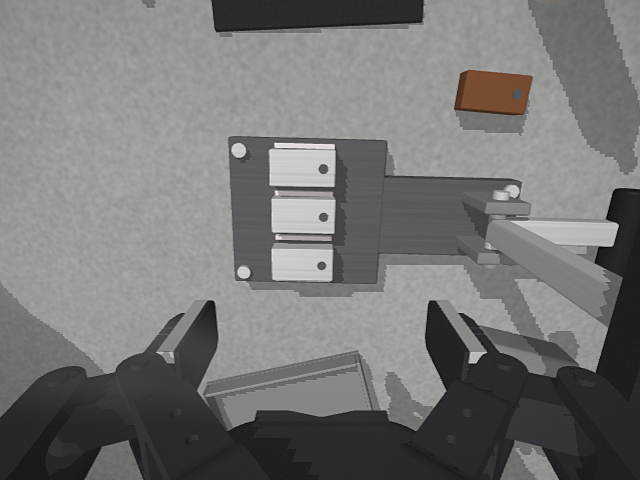

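The clamp is open and the three blocks still lie in their slots, at (303,168), (303,215) and (302,263). I pick the right one, A.

```bash
python3 - <<'E'
from h import *
rows([(.441,-.048,.12,88.8,85,1),(.441,-.048,.0235,88.8,85,1)])
E
```

```text
1 x [0.002, 0.0, 0.017, -37.6, -17.5, 70.3, 85]
1 x [0.002, 0.0, 0.017, -37.6, -17.6, 167, 85]
```

Call:
{"name": "jog_arm", "arguments": {
  "motion": [
    [0, 0, 0.02, -38, -15, 60, 85],
    [0, 0, 0.02, -38, -15, 110, 85],
    [0, 0, 0.02, -38, -15, 150, 85],
    [0, 0, 0.02, -38, -15, 165, 85],
    [0, 0, 0.02, -38, -15, 165, 45],
    [0, 0, 0.02, -38, -15, 165, 45],
    [0, 0, 0.02, -38, -15, 165, 45],
    [0, 0, 0.02, -38, -15, 165, 45],
    [0, 0, 0.02, -38, -15, 150, 45],
    [0, 0, 0.02, -38, -15, 100, 45]
  ]
}}

```text
t: 38.85
eef_pos: [0.4415, -0.0484, 0.09]
tool_rot: [-0.001, 0.715, 0.699, -0.001]
contact_force: [0.3, -0.6, -1.2]
gripper_width: 0.602
grasp_force: 84.9
```

```bash
python3 - <<'E'
from h import *
o=bot.get_obs();print(o["eef_pos"],o["gripper_width"]*85.4,o["grasp_force"])
rows([(.45,-.17,.12,100,45,1),(.446,-.342,.10,103.4,45,1)])
E
```

```text
[ 0.4414836  -0.04835364  0.08999742] 51.448810658415866 84.93585705757141
1 x [-0.003, -0.001, -0.198, -121, 11.3, -30.1, 45]
1 x [-0.003, -0.001, -0.257, -293, 11.4, -10.2, 45]
```

Call:
{"name": "jog_arm", "arguments": {
  "motion": [
    [0, 0, -0.1, -60, 10, -30, 45],
    [0, 0, -0.2, -120, 11, -30, 45],
    [0, 0, -0.26, -180, 11, -25, 45],
    [0, 0, -0.26, -240, 11, -15, 45],
    [0, 0, -0.26, -293, 11, -10, 45],
    [0, 0, -0.26, -293, 11, -10, 45],
    [0, 0, -0.26, -293, 11, -10, 45]
  ]
}}

```text
t: 39.72
eef_pos: [0.4468, -0.3412, 0.1004]
tool_rot: [0.0, 0.619, 0.785, 0.0]
contact_force: [-0.5, 0.6, -2.3]
gripper_width: 0.601
grasp_force: 85.0
```

```bash
python3 - <<'E'
from h import *
o=bot.get_obs();print(o["eef_pos"],o["gripper_width"]*85.4,o["grasp_force"])
p=shot("wrist","w15.png");b=shot("top")
print([(x["score"],x["xy"],at(p,x["xy"],0)) for x in bot.tip_of("tray",p)[:2]],[(x["score"],at(b,x["xy"],0)) for x in bot.tip_of("tray",b)[:2]])
for xy in ((373,243),(440,227),(456,284),(387,299)): print(at(b,xy,.022).round(3))
E
```

```text
[ 0.44683103 -0.34117572  0.1004283 ] 51.36491330532134 84.95737910270691
[(0.6, [328.4, 145.6], array([ 4.36330264e-01, -2.77416945e-01,  2.77555756e-17]))] [(0.56, array([ 0.43694148, -0.28324797,  0.        ]))]
[ 0.492 -0.168  0.022]
[ 0.539 -0.362  0.022]
[ 0.375 -0.403  0.022]
[ 0.332 -0.206  0.022]
```

View pics/w15.png

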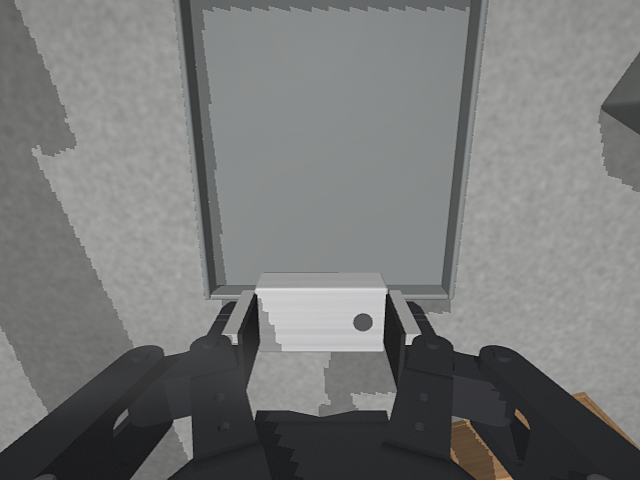

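The tray is aligned with the tool and the block hovers inside its near end. I lower it.

Call:
{"name": "jog_arm", "arguments": {
  "motion": [
    [0, 0, 0, 3, 0, 50, 45],
    [0, 0, 0, 3, 0, 80, 45],
    [0, 0, 0, 3, 0, 92, 45],
    [0, 0, 0, 3, 0, 92, 45],
    [0, 0, 0, 3, 0, 92, 85],
    [0, 0, 0, 3, 0, 92, 85],
    [0, 0, 0, 3, 0, 92, 85],
    [0, 0, 0, 3, 0, 50, 85],
    [0, 0, 0, 3, 0, 0, 85],
    [0, 0, 0, 3, 0, -40, 85]
  ]
}}

```text
t: 41.18
eef_pos: [0.4463, -0.3387, 0.1411]
tool_rot: [0.0, 0.619, 0.785, 0.0]
contact_force: [0.8, 0.1, -0.9]
gripper_width: 0.995
grasp_force: 0.0
```

```bash
python3 - <<'E'
from blocks import *
o=bot.get_obs();print(o["eef_pos"],o["contact_force"])
p=shot("wrist"); print(tops(p,.022,0,0,190))
rows([(.45,-.15,.15,90,85,1),(.441,-.005,.12,88.8,85,1)])
E
```

```text
[ 0.44634265 -0.33870663  0.14111523] [ 0.77683236  0.09706531 -0.90753715]
[(445, -338, 52, 28, 14)]
1 x [0.006, 0.005, 0.236, 184, 45.5, -4.9, 85]
1 x [0.006, 0.005, 0.257, 328, 70.5, 24.4, 85]
```

Call:
{"name": "jog_arm", "arguments": {
  "motion": [
    [0, 0, 0.12, 60, 15, -5, 85],
    [0, 0, 0.24, 120, 30, -5, 85],
    [0, 0, 0.26, 184, 45, -5, 85],
    [0, 0, 0.26, 245, 56, 5, 85],
    [0, 0, 0.26, 300, 67, 15, 85],
    [0, 0, 0.26, 328, 70, 24, 85],
    [0, 0, 0.26, 328, 70, 24, 85]
  ]
}}

```text
t: 42.1
eef_pos: [0.4367, -0.001, 0.1149]
tool_rot: [-0.001, 0.714, 0.7, -0.0]
contact_force: [-0.1, 0.2, 0.6]
gripper_width: 0.996
grasp_force: 0.0
```

```bash
cat >> blocks.py <<'E'
def faces(p,z,lo=185):
    "bright block tops, split from ribs by erosion"
    g=cv2.cvtColor(p["pixels"],cv2.COLOR_RGB2GRAY); m=(g>lo).astype(np.uint8)*255
    m=cv2.morphologyEx(m,cv2.MORPH_CLOSE,np.ones((3,3))); m=cv2.morphologyEx(m,cv2.MORPH_OPEN,np.ones((13,13)))
    r=[]
    for c in cv2.findContours(m,cv2.RETR_LIST,cv2.CHAIN_APPROX_NONE)[0]:
        w=np.array([at(p,x,z)[:2] for x in c[:,0].astype(float)])*1000
        (cx,cy),s,_=cv2.minAreaRect(w.astype(np.float32))
        if 40<max(s)<70 and 18<min(s)<45: r.append((round(cx),round(cy),round(max(s)),round(min(s))))
    return r
E
python3 - <<'E'
from blocks import *
o=bot.get_obs();print(o["eef_pos"],o["contact_force"])
p=shot("wrist","w16.png"); print(faces(p,.038))
rows([(.441,-.005,.0235,88.8,85,1)])
E
```

```text
[ 0.43665719 -0.00097513  0.11486922] [-0.11399038  0.19684031  0.60073752]
[(442, -5, 52, 28), (442, 35, 52, 28)]
1 x [-0.001, -0.0, -0.001, -2.2, 4.0, 91.6, 85]
```

Call:
{"name": "jog_arm", "arguments": {
  "motion": [
    [0, 0, 0, -4, 4, 50, 85],
    [0, 0, 0, -4, 4, 80, 85],
    [0, 0, 0, -4, 4, 91, 85],
    [0, 0, 0, -4, 4, 91, 45],
    [0, 0, 0, -4, 4, 91, 45],
    [0, 0, 0, -4, 4, 91, 45],
    [0, 0, 0, -4, 4, 91, 45],
    [0, 0, 0, -4, 4, 80, 45],
    [0, 0, 0, -4, 4, 20, 45]
  ]
}}

```text
t: 43.28
eef_pos: [0.4391, -0.0077, 0.0949]
tool_rot: [-0.002, 0.715, 0.699, -0.002]
contact_force: [2.2, -0.9, -2.0]
gripper_width: 0.604
grasp_force: 85.0
```

```bash
python3 - <<'E'
from h import *
o=bot.get_obs();print(o["eef_pos"],o["gripper_width"]*85.4,o["grasp_force"])
rows([(.45,-.15,.12,100,45,1),(.4345,-.286,.10,103.4,45,1)])
E
```

```text
[ 0.43909047 -0.00768041  0.09490661] 51.5786269783831 85.04746556282043
1 x [-0.006, -0.001, -0.198, -142, 14.1, -25.3, 45]
1 x [-0.006, -0.001, -0.257, -278, 1.9, -5.3, 45]
```

Call:
{"name": "jog_arm", "arguments": {
  "motion": [
    [0, 0, -0.1, -60, 10, -25, 45],
    [0, 0, -0.2, -120, 14, -25, 45],
    [0, 0, -0.26, -180, 10, -20, 45],
    [0, 0, -0.26, -240, 5, -10, 45],
    [0, 0, -0.26, -279, 2, -5, 45],
    [0, 0, -0.26, -279, 2, -5, 45],
    [0, 0, -0.26, -279, 2, -5, 45]
  ]
}}

```text
t: 44.15
eef_pos: [0.4367, -0.2859, 0.1011]
tool_rot: [0.0, 0.619, 0.785, 0.0]
contact_force: [-0.5, 1.0, -1.8]
gripper_width: 0.603
grasp_force: 85.0
```

```bash
python3 - <<'E'
from blocks import *
o=bot.get_obs();print(o["eef_pos"],o["gripper_width"]*85.4,o["grasp_force"])
rows([(.4345,-.286,.008,103.4,45,1)])
E
```

```text
[ 0.43665831 -0.28591843  0.10106883] 51.48634408979485 85.04175424575806
1 x [0.001, -0.0, 0.002, 0.4, -2.2, 93.1, 45]
```

Call:
{"name": "jog_arm", "arguments": {
  "motion": [
    [0, 0, 0, 0, -2, 50, 45],
    [0, 0, 0, 0, -2, 80, 45],
    [0, 0, 0, 0, -2, 93, 45],
    [0, 0, 0, 0, -2, 93, 45],
    [0, 0, 0, 0, -2, 93, 85],
    [0, 0, 0, 0, -2, 93, 85],
    [0, 0, 0, 0, -2, 93, 85],
    [0, 0, 0, 0, -2, 50, 85],
    [0, 0, 0, 0, -2, 0, 85],
    [0, 0, 0, 0, -2, -40, 85]
  ]
}}

```text
t: 45.4
eef_pos: [0.435, -0.2869, 0.1422]
tool_rot: [0.001, 0.619, 0.786, 0.0]
contact_force: [0.3, 0.1, 0.5]
gripper_width: 0.995
grasp_force: 0.0
```

```bash
python3 - <<'E'
from blocks import *
o=bot.get_obs();print(o["eef_pos"],o["contact_force"])
p=shot("wrist"); print(tops(p,.022,0,0,190))
rows([(.45,-.12,.15,90,85,1),(.442,.034,.12,88.8,85,1)])
E
```

```text
[ 0.4349552  -0.28689019  0.14216863] [0.27162241 0.14162694 0.46274744]
[(445, -337, 52, 28, 14), (433, -282, 52, 28, 14)]
1 x [0.006, 0.005, 0.236, 160, 51.4, -3.9, 85]
1 x [0.006, 0.005, 0.257, 312, 79.5, 25.4, 85]
```

Call:
{"name": "jog_arm", "arguments": {
  "motion": [
    [0, 0, 0.12, 60, 18, -4, 85],
    [0, 0, 0.24, 120, 36, -4, 85],
    [0, 0, 0.26, 180, 55, 0, 85],
    [0, 0, 0.26, 240, 66, 8, 85],
    [0, 0, 0.26, 290, 75, 18, 85],
    [0, 0, 0.26, 310, 80, 22, 85],
    [0, 0, 0.26, 310, 80, 22, 85]
  ]
}}

```text
t: 46.32
eef_pos: [0.4396, 0.035, 0.1182]
tool_rot: [-0.0, 0.714, 0.7, 0.0]
contact_force: [0.1, -1.3, 0.6]
gripper_width: 0.993
grasp_force: 0.0
```

```bash
python3 - <<'E'
from blocks import *
o=bot.get_obs();print(o["eef_pos"],o["contact_force"])
p=shot("wrist","w17.png"); print(faces(p,.038))
rows([(.442,.035,.0235,88.8,85,1)])
E
```

```text
[0.43962013 0.03496417 0.11816287] [ 0.14649967 -1.34005891  0.60492318]
[(442, 35, 52, 28)]
1 x [-0.0, 0.0, -0.001, 1.7, 2.2, 94.7, 85]
```

Call:
{"name": "jog_arm", "arguments": {
  "motion": [
    [0, 0, 0, 1, 2, 50, 85],
    [0, 0, 0, 1, 2, 80, 85],
    [0, 0, 0, 1, 2, 94, 85],
    [0, 0, 0, 1, 2, 94, 45],
    [0, 0, 0, 1, 2, 94, 45],
    [0, 0, 0, 1, 2, 94, 45],
    [0, 0, 0, 1, 2, 94, 45],
    [0, 0, 0, 1, 2, 80, 45],
    [0, 0, 0, 1, 2, 20, 45]
  ]
}}

```text
t: 47.5
eef_pos: [0.44, 0.0338, 0.0983]
tool_rot: [-0.002, 0.715, 0.699, -0.002]
contact_force: [2.2, -1.1, -1.4]
gripper_width: 0.601
grasp_force: 85.1
```

```bash
python3 - <<'E'
from h import *
o=bot.get_obs();print(o["eef_pos"],o["gripper_width"]*85.4,o["grasp_force"])
rows([(.45,-.12,.12,100,45,1),(.423,-.236,.10,103.4,45,1)])
E
```

```text
[0.43999745 0.03381658 0.09826549] 51.29524229013267 85.13203382492065
1 x [-0.005, -0.001, -0.198, -154, 13.5, -21.8, 45]
1 x [-0.005, -0.001, -0.257, -270, -10.6, -1.7, 45]
```

Call:
{"name": "jog_arm", "arguments": {
  "motion": [
    [0, 0, -0.1, -60, 10, -22, 45],
    [0, 0, -0.2, -120, 14, -22, 45],
    [0, 0, -0.26, -180, 8, -18, 45],
    [0, 0, -0.26, -240, -5, -8, 45],
    [0, 0, -0.26, -270, -11, -2, 45],
    [0, 0, -0.26, -270, -11, -2, 45],
    [0, 0, -0.26, -270, -11, -2, 45]
  ]
}}

```text
t: 48.38
eef_pos: [0.4249, -0.2349, 0.1013]
tool_rot: [0.001, 0.619, 0.786, 0.0]
contact_force: [0.7, 0.2, -2.3]
gripper_width: 0.603
grasp_force: 85.1
```

```bash
python3 - <<'E'
from blocks import *
o=bot.get_obs();print(o["eef_pos"],o["gripper_width"]*85.4,o["grasp_force"])
rows([(.423,-.236,.008,103.4,45,1)])
E
```

```text
[ 0.42485536 -0.23488985  0.1012618 ] 51.47788380096513 85.13184785842896
1 x [0.001, 0.0, 0.003, -0.6, -2.2, 93.3, 45]
```

Call:
{"name": "jog_arm", "arguments": {
  "motion": [
    [0, 0, 0, 0, -2, 50, 45],
    [0, 0, 0, 0, -2, 80, 45],
    [0, 0, 0, 0, -2, 93, 45],
    [0, 0, 0, 0, -2, 93, 45],
    [0, 0, 0, 0, -2, 93, 85],
    [0, 0, 0, 0, -2, 93, 85],
    [0, 0, 0, 0, -2, 93, 85],
    [0, 0, 0, 0, -2, 50, 85],
    [0, 0, 0, -20, -2, -10, 85],
    [0, 0, 0, -60, -2, -60, 85]
  ]
}}

```text
t: 49.62
eef_pos: [0.4365, -0.292, 0.1608]
tool_rot: [0.0, 0.618, 0.786, 0.0]
contact_force: [0.2, -1.5, -0.0]
gripper_width: 0.994
grasp_force: 0.0
```

```bash
python3 - <<'E'
from blocks import *
np.set_printoptions(precision=3,suppress=True)
o=bot.get_obs();print(o["eef_pos"],o["contact_force"])
p=shot("wrist","w18.png"); print(tops(p,.022,0,0,190))
a=shot("scene");b=shot("top")
for t in ["clamp_bar","clamp_grip","jog_tip"]:
    print(t,[tri([(a,x["xy"]),(b,y["xy"])]) for x in bot.tip_of(t,a)[:1] for y in bot.tip_of(t,b)[:1]])
E
```

```text
[ 0.436 -0.292  0.161] [ 0.184 -1.539 -0.   ]
[(445, -338, 52, 26, 14), (433, -283, 52, 27, 13), (423, -233, 52, 27, 14)]
clamp_bar [array([ 0.591, -0.011,  0.206])]
clamp_grip [array([ 0.7  , -0.016,  0.058])]
jog_tip [array([ 0.65 , -0.194,  0.104])]
```

View pics/w18.png

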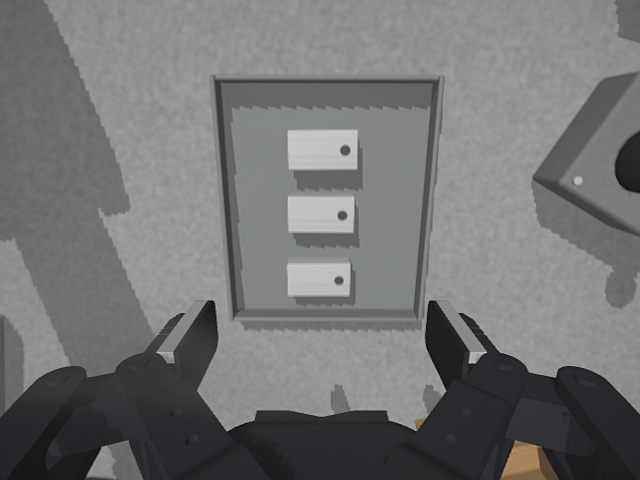

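All three blocks lie flat in the tray, at (323,150), (321,215) and (319,280), and the clamp is open. I hand the job in.

```bash
python3 -c "
from station import bot
print(bot.hand_in())"
```

```text
the job is handed in; nothing more can be done
None
```

I handed the job in at about 50 s of robot time, and `hand_in()` returned no verdict: all three blocks were clamped, marked with a lever hold of over two seconds to the left, and laid flat in the tray, with the clamp left open and the lever back in the middle.

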